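Set up the coffee grinder and start it

ROBOT

A 6-joint arm with a two-finger parallel gripper is mounted at the origin on a cart in front of the work surface, level with it; the furniture and walls round the work are solid. World frame = base frame: x ahead of the robot, y to its left, z up, the work surface at z = 0. Lengths are in m, angles in rad, forces in N, time in s.
With the tool pointing down it reaches from about 0.25 to 0.775 m from the base axis. Payload 4 kg.
Tool frame: the origin (TCP) lies midway between the tips of the shut fingers; the grasp point (between the pads) lies 19 mm behind it; z points along the fingers, y is the direction in which the jaws open and shut (so a half turn about z gives the same grasp; the last joint's range is limited). The gripper opens to 85 mm and grips with 20 to 120 N. Pads are 22 mm wide; open, the fingers measure 114 mm over their backs; the gripper's body (76 mm by 85 mm) begins 54 mm behind the grasp point. The pads swing forward as they close: fully open they stand 13 mm farther back than shut.
Start: joints at [1.11, 0.087, 1.371, -0, 1.684, -0.103], TCP at [0.193, 0.515, 0.196] pointing down, gripper open.
Joint ranges: [-3.1, 3.1], [-0.76, 2.03], [0.27, 2.55], [-1.08, 4.22], [0.17, 2.65], [-2.57, 2.57]. Speed limits (rad/s): [2.79, 2.79, 3.14, 3.14, 3.14, 3.14].

INTERFACE

Orientations are given as a 3x3 rotation matrix whose columns are the frame's x, y, z axes.
In Python, from plant import manip, get_image, look_for, outline_of gives the robot as it stands.
- The arm moves only by the shell command python3 -m pendant 'ROWS' [FORCE]. ROWS is text: rows parted by semicolons, each of 7 numbers parted by spaces: the turn, a rotation vector about the world's x, y, z in degrees, then the shift along the world's x, y, z in m, then the opening, from 0 (shut) to 1 (fully open). A call has 1 to 12 rows; each row is the pose to reach, as a shift and turn from the pose commanded when the call began; what a row does not reach only later rows make up. A row lasts 1/12 s, in which the tool goes at most 41.7 mm and 7.16 degrees, less where a joint would pass 70% of its speed; a pose out of reach is approached as far as the arm can. A call with a gripper value outside its range is refused whole. The fingers move at their own pace and stop on an object; FORCE is the grip in N (left out, the last holds). Time passes only in rows, so rows that repeat a pose let the fingers close. It gives the time, the measured TCP pose, the force and the opening at its end, in the units of the state.
- manip.get_obs(): the state, without advancing time (a new reading comes with each control period).
- get_image(name): name is "scene" or "top" or "wrist"; returns a dict with "frame" (480x640x3 uint8, red, green, blue), "fov_y" (degrees; the focal length in pixels is half the picture's height over the tangent of half this angle, whatever the lens; pixels are square), "cx", "cy" (the principal point, pixels), "rvec" (rotation vector, rad) and "tvec" (3), from world to camera coordinates, as OpenCV has them; the wrist camera has in their place "tool_from_camera" (4x4, takes a point from camera to tool coordinates, whose origin is the TCP and whose axes are the flange's). Camera axes: x right, y down, z forward; pixel columns grow to the right and rows downward; lengths in m; the calibration is good to about 2 mm. A picture is of the moment at which its call begins: read the wrist's pose just before it. There is no depth.
- manip.sign_off(): hands the job in, once; it reports no verdict.
Trained networks look in the newest picture that a camera, given by its name, has taken for a name from the list of things; names that differ only in an ending like _2 or _b are one class to them, and where a whole thing is asked for, a point or a joint stands for the part that bears it (a point fixed in the world has none). Each returns a list of dicts, best first, with "p" (0 to 1); they miss things now and then, are a little off and sometimes report something else, mostly with a low value. They report only what shows in the picture. A call takes as long as a camera call. They do not tell look-alikes from the thing itself.
- look_for(thing, camera): "box" ([left, top, width, height] in pixels, round what is visible of it).
- outline_of(thing, camera): "pixels" (480x640 bool, what is visible of it) and "box" ([left, top, width, height] in pixels, round what is visible of it).
The state is a dict: "time": time; "qpos": joint angles; "joint_vel": joint speeds; "joint_efforts": joint torques, N m; "ee_pos": TCP position; "orientation": TCP orientation; "force": force on the tool from outside, world axes, zero at the start; "moment": the same for the moment, N m; "gripper_width": finger opening in m.
Only numpy, scipy, OpenCV 4.12 (cv2) and the standard library are available. Lean on these libraries where they do the work, as an engineer would, in place of code of your own. Each camera call takes 0.05 s, during which the arm holds its last target.

TASK

Get the coffee grinder ready and start it, with your fingertips only and without picking anything up: slide the steel cup along the worktop under the chute until it is fully home against the two rubber rests, and turn the knurled ring on top clockwise until its pointer clicks in at the long mark. Then press the start button on the front of the top right down and let it come back up. Leave the cup upright and the other things on the worktop where they are.

Things in the scene. Friction and masses are not known exactly. Their poses are not given: they have to be found in the camera images.
- grinder: Fixed coffee grinder: black head on an aluminium column, 207 mm tall with hopper lid. Origin on the worktop under its knurled ring's axis; own -x is its front. Flat deck at z = 140 mm, from x = -86 to +64, y = -58 to +58 mm; underside of the head at z = 70 mm; chute down to 63 mm at x = -82 mm. Two low toes, 16 mm high and 88 mm apart, flank the cup bay and splay out to x = -127, y = +-65 mm.
- cup: Loose round brushed-steel cup, 76 mm across, 60 mm tall, open at the top, empty, about 0.16 kg; stands on the worktop in front of the grinder. Origin at the centre of its underside, z up.
- cup_bay (a point): Point on the worktop, 100 mm in front of the ring's axis, where the centre of the cup's underside lies when the cup is fully home against two rubber rests, 38 mm high, that form a V and centre it. Axes as the grinder's; the cup goes in along +x. Once home, the cup's front wall stands 52 mm ahead of the front of the head, so a finger can push it there.
- ring_axis (a point): Centre of the upper face of the knurled aluminium ring, on its vertical axis, 162.5 mm up; axes as the grinder's. Ring 92 mm across, 20 mm tall (z = 142.5 to 162.5 mm); its side stands free all round above the deck. On it stands the hopper, which does not turn: amber, black lid, 65 mm across, up to z = 207 mm.
- ring_pointer (a point): Black pointer line on the upper outer edge of the ring, 46 mm from its axis; turns with the ring.
- long_mark (a point): The long, wide white mark on the deck beside the ring, 58 mm from the ring's axis; four short marks are the ring's other clicks. When the ring is set, the pointer lies on the line from the ring's axis to this mark.
- ring (a joint): Angle of the ring, rad, growing clockwise from above, 0 to 1.68 between stops. A sprung roller clicks it into detents at 0, 0.42, 0.84, 1.26, 1.68; the long mark is 1.26. Starts 1 to 3 clicks before. About 1 to 1.5 N along the rim takes it out of a detent; it snaps into the nearest. A fingertip pressed on the knurled side (or upper face) with 4 to 10 N turns it by friction (coefficient about 0.6).
- button_top (a point): Centre of the top of the round steel start button, 17 mm across, on the deck 71 mm in front of the ring's axis; it stands 7 mm above the deck (147 mm above the worktop). Moves down with the button.
- start_button (a joint): Travel of the start button, m: 0 up, 0.004 right down; sprung, about 1.5 N to start and 5 N to be right down; returns by itself. It counts as pressed beyond 0.003.
- mug_by: Speckled mug, 90 x 127 x 107 mm, beside the grinder, not part of the job. Origin at its underside.
- jar_near: Jar with a grey screw lid, 66 x 72 x 102 mm, beside the grinder, not part of the job. Origin at its underside.
- spoon: Teaspoon, 130 mm long, 11 mm high, lying on the worktop beside the grinder, not part of the job. Origin under its middle.
There are look-alikes about, which are no part of the job. What is shaped like the grinder but pink is not meant. Leave any blue look-alike of the cup alone.

How it is judged:
By the outcome, as a careful person would: the job done as asked, in the order asked, and still so for the second after the job is handed in, with the robot touching nothing.
It also fails if it takes over 64 s, if anything falls off the work surface, if the arm or the gripper's body presses on something with over 40 N, if the wrist force passes 120 N, or if a joint passes its speed limit or range.

## Working session

There is one attempt and no reset: what is moved stays moved. The work goes in short steps, Python scripts to look and compute and a shell command to move; the robot and the scene stay as the last step left them, time stands still between calls to the robot, and variables do not carry over. Pictures are saved under pics/ and viewed, and the job is handed in when it is done.

```bash
ls; mkdir -p pics
cat > h.py <<'E'
import numpy as np, cv2
from plant import manip, get_image, look_for, outline_of
def K(d):
    f=240/np.tan(np.radians(d["fov_y"])/2)
    return np.array([[f,0,d["cx"]],[0,f,d["cy"]],[0,0,1.]])
def save(d,n): cv2.imwrite(n,d["frame"][:,:,::-1])
def ext(d,obs=None):
    if "rvec" in d:
        R=cv2.Rodrigues(np.array(d["rvec"],float))[0]; return R,np.array(d["tvec"],float).ravel()
    T=np.eye(4);T[:3,:3]=np.array(obs["orientation"]).reshape(3,3);T[:3,3]=obs["ee_pos"]
    W=T@np.array(d["tool_from_camera"]); Wi=np.linalg.inv(W); return Wi[:3,:3],Wi[:3,3]
def onz(d,uv,z,obs=None):
    R,t=ext(d,obs); c=-R.T@t
    r=R.T@np.linalg.inv(K(d))@np.array([uv[0],uv[1],1.])
    return c+r*(z-c[2])/r[2]
def proj(d,P,obs=None):
    R,t=ext(d,obs); p=(np.atleast_2d(P)@R.T+t)@K(d).T
    return p[:,:2]/p[:,2:]
E
python3 - <<'E'
from h import *
o=manip.get_obs(); print({k:np.round(v,3).tolist() for k,v in o.items()})
for c in ["scene","top","wrist"]:
    d=get_image(c); save(d,f"pics/{c}0.png"); print(c,{k:np.round(v,3).tolist() for k,v in d.items() if k!="frame"})
    for t in ["grinder","cup","ring_pointer","long_mark","button_top","ring","mug_by","jar_near","spoon"]:
        print(c,t,[(round(x["p"],2),np.round(x["box"]).tolist()) for x in look_for(t,c)[:3]])
E
```

```text
pics
{'time': 0.0, 'qpos': [1.11, 0.088, 1.372, -0.0, 1.684, -0.103], 'joint_vel': [-0.0, 0.0, 0.001, 0.002, 0.0, -0.001], 'joint_efforts': [-0.0, -35.185, -31.328, 0.0, 0.01, -0.0], 'ee_pos': [0.192, 0.515, 0.195], 'orientation': [[-0.937, 0.35, -0.001], [0.35, 0.937, -0.002], [0.0, -0.002, -1.0]], 'force': [0.732, -0.497, 0.588], 'moment': [0.001, 0.015, 0.016], 'gripper_width': 0.085}
scene {'fov_y': 56.937, 'cx': 315.158, 'cy': 240.659, 'rvec': [1.174, -2.367, 0.923], 'tvec': [-0.062, 0.547, 0.616]}
scene grinder [(0.84, [251.0, 220.0, 85.0, 122.0]), (0.62, [390.0, 161.0, 97.0, 109.0])]
scene cup [(0.94, [245.0, 324.0, 40.0, 45.0]), (0.94, [191.0, 351.0, 45.0, 52.0])]
scene ring_pointer [(0.67, [433.0, 170.0, 41.0, 33.0]), (0.63, [277.0, 233.0, 41.0, 37.0])]
scene long_mark [(0.95, [394.0, 165.0, 89.0, 102.0]), (0.67, [247.0, 224.0, 90.0, 121.0])]
scene button_top [(0.49, [278.0, 268.0, 8.0, 7.0])]
scene ring [(0.72, [277.0, 234.0, 44.0, 32.0]), (0.68, [434.0, 171.0, 42.0, 28.0])]
scene mug_by [(0.78, [229.0, 214.0, 43.0, 53.0])]
scene jar_near [(0.85, [201.0, 261.0, 40.0, 52.0])
[... 456 characters left out ...]
103.0, 68.0])]
top button_top [(0.53, [452.0, 278.0, 7.0, 4.0]), (0.42, [266.0, 254.0, 4.0, 6.0])]
top ring [(0.75, [281.0, 224.0, 40.0, 42.0]), (0.73, [467.0, 256.0, 52.0, 43.0])]
top mug_by [(0.76, [266.0, 156.0, 42.0, 59.0])]
top jar_near [(0.88, [221.0, 194.0, 32.0, 34.0]), (0.64, [247.0, 212.0, 88.0, 84.0])]
top spoon [(0.66, [254.0, 295.0, 40.0, 42.0])]
wrist {'fov_y': 65.968, 'cx': 322.262, 'cy': 247.368, 'tool_from_camera': [[0.001, -0.951, -0.31, 0.079], [1.0, 0.001, 0.001, 0.0], [-0.0, -0.31, 0.951, -0.178], [0.0, 0.0, 0.0, 1.0]]}
wrist grinder []
wrist cup []
wrist ring_pointer []
wrist long_mark []
wrist button_top []
wrist ring []
wrist mug_by []
wrist jar_near []
wrist spoon []
```

View pics/scene0.png

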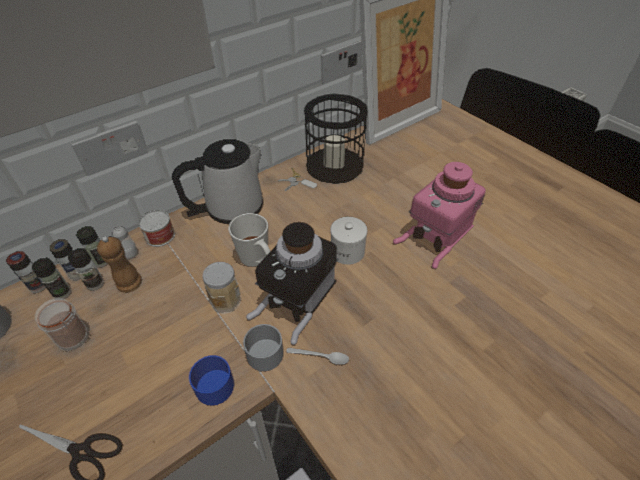

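View pics/top0.png

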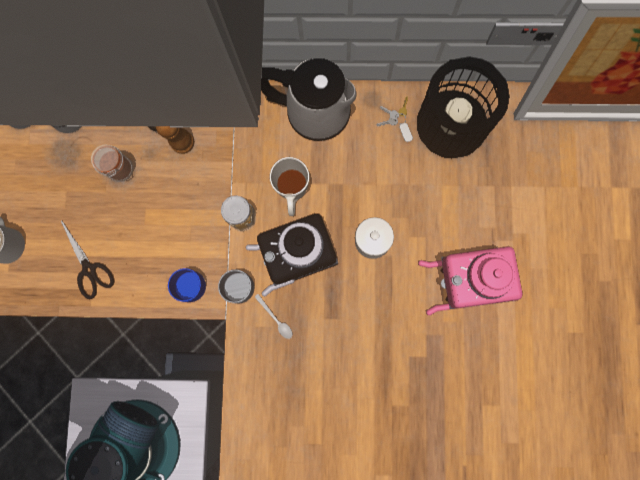

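Run:
```python
import cv2
a=cv2.imread("pics/top0.png")[190:310,150:350]
cv2.imwrite("pics/top0z.png",cv2.resize(a,(800,480),interpolation=cv2.INTER_CUBIC))
a=cv2.imread("pics/scene0.png")[205:385,180:380]
cv2.imwrite("pics/scene0z.png",cv2.resize(a,(600,540),interpolation=cv2.INTER_CUBIC))
```

```text
(no output)
```

View pics/top0z.png

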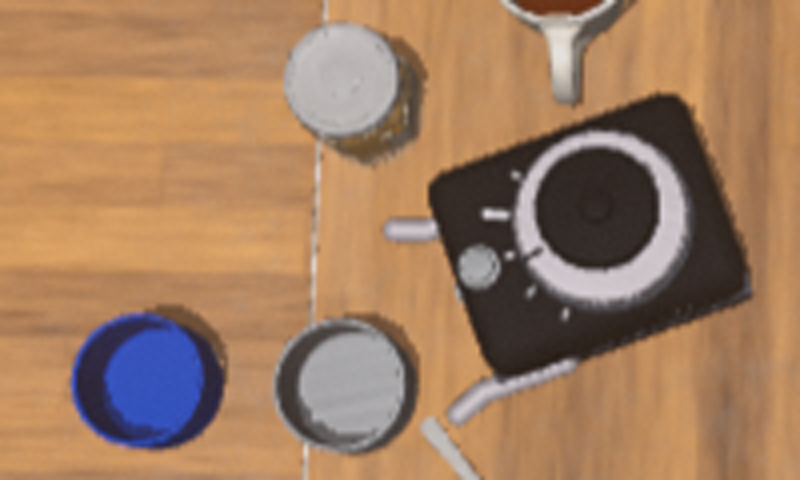

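View pics/scene0z.png

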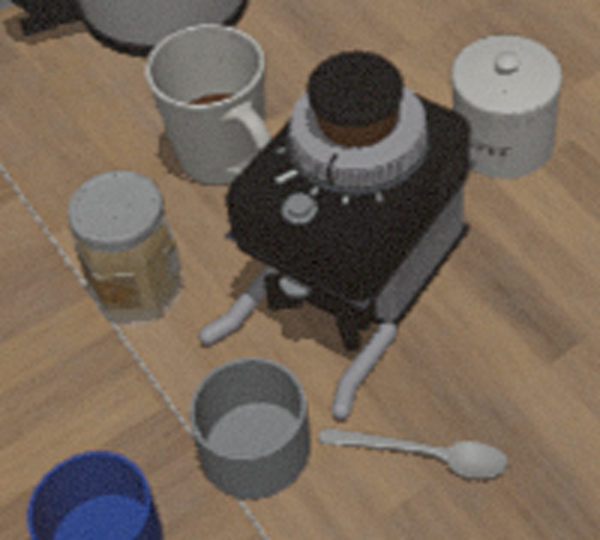

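Run:
```python
from h import *
from scipy.optimize import least_squares
dt=get_image("top"); ds=get_image("scene")
obs=[(dt,[(269.75,256.4,-.071,0,.147),(299.4,242.0,0,0,.207),
 ],),(ds,[(280,273.5,-.071,0,.147),(298.7,233.7,0,0,.207)])]
def w(p,l):
    c,s=np.cos(p[2]),np.sin(p[2]); l=np.array(l); return np.array([p[0]+c*l[0]-s*l[1],p[1]+s*l[0]+c*l[1],l[2]])
def res(p):
    r=[]
    for d,L in obs:
        for u,v,*l in L: r+=list(proj(d,w(p,l))[0]-[u,v])
    return r
z=onz(dt,(299.4,242),.207); print(z, onz(dt,(269.75,256.4),.147), onz(ds,(280,273.5),.147))
s=least_squares(res,[z[0],z[1],.4]); p=s.x; print(p,np.degrees(p[2]),np.round(s.fun,2)); np.save("g.npy",p)
C=[w(p,(x,y,.14)) for x,y in [(-.086,-.058),(-.086,.058),(.064,.058),(.064,-.058)]]
print("bay",w(p,(-.1,0,0)), "button",w(p,(-.071,0,.147)))
for n,d in (("top",dt),("scene",ds)):
    im=d["frame"][:,:,::-1].copy(); im=cv2.resize(im,None,fx=4,fy=4,interpolation=cv2.INTER_CUBIC)
    def dot(P,c):
        for q in proj(d,P): cv2.circle(im,tuple(int(v*4+1.5) for v in q),3,c,-1)
    dot(C,(0,0,255)); 
    dot([w(p,(.046*np.cos(a),.046*np.sin(a),.1625)) for a in np.arange(0,6.28,.2)],(0,255,0))
    dot([w(p,(-.127,.065,0.016)),w(p,(-.127,-.065,.016)),w(p,(-.1,0,0))],(255,0,0))
    # cup
    for x in outline_of("cup",n)[:2]:
        m=x["pixels"]; v,u=np.nonzero(m); print(n,x["box"],x["p"],u.mean(),v.mean(), onz(d,(u.mean(),v.mean()),.03))
    y0,x0=(200,160) if n=="top" else (215,185)
    cv2.imwrite(f"pics/fit_{n}.png",im[4*y0:4*y0+600,4*x0:4*x0+740])
```

```text
[ 0.4482955  -0.37855947  0.207     ] [ 0.42473082 -0.31189657  0.147     ] [ 0.42069692 -0.31059896  0.147     ]
[ 0.44531186 -0.37714888 -1.24069504] -71.08658935831252 [-0.93  1.12 -0.73  1.44 -0.72 -0.36  0.42 -3.65]
bay [ 0.41289798 -0.28254793  0.        ] button [ 0.422298   -0.30998221  0.147     ]
top [171.3, 268.2, 33.3, 34.6] 0.83 186.5734126984127 284.6607142857143 [ 0.3689765  -0.10635372  0.03      ]
scene [243.7, 326.5, 42.0, 42.4] 0.98 263.2463768115942 347.1811594202899 [ 0.36735319 -0.22421812  0.03      ]
scene [190.7, 352.3, 44.4, 49.3] 0.73 211.84162378502 379.600914808462 [ 0.36837496 -0.10938462  0.03      ]
```

View pics/fit_top.png

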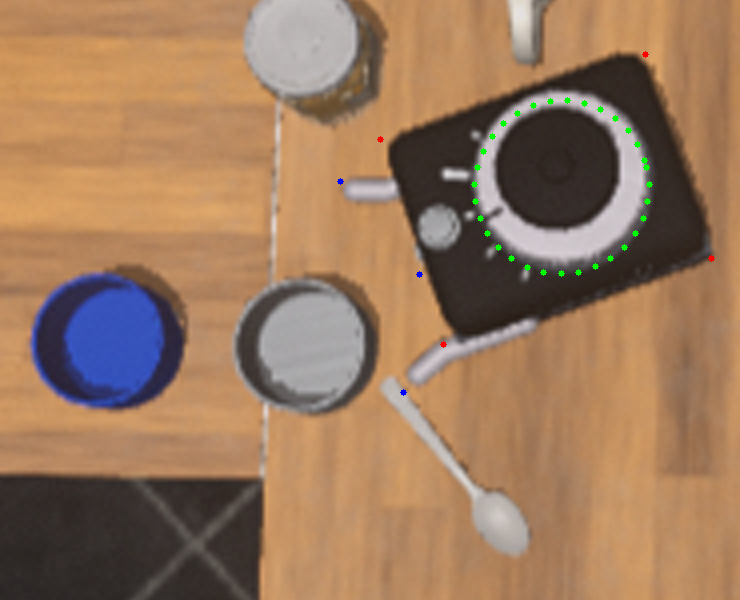

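View pics/fit_scene.png

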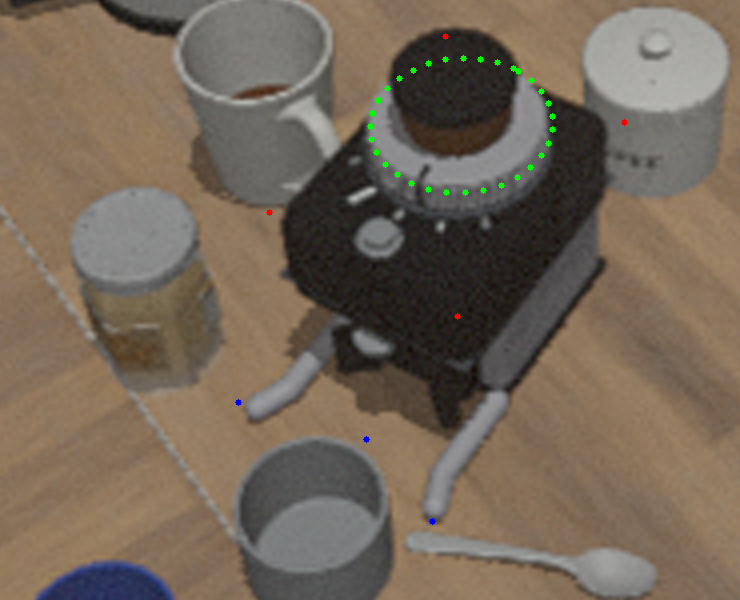

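```bash
python3 -m pendant '0 0 -15 0.08 -0.2 0.13 0.4; 0 0 -25 0.16 -0.35 0.15 0.4;0 0 -25 0.16 -0.35 0.15 0.4;0 0 -25 0.16 -0.35 0.15 0.4;0 0 -25 0.16 -0.35 0.15 0.4;0 0 -25 0.16 -0.35 0.15 0.4;0 0 -25 0.16 -0.35 0.15 0.4;0 0 -40 0.2 -0.7 0.15 0.4;0 0 -50 0.2 -0.7 0.15 0.4;0 0 -50 0.2 -0.7 0.15 0.4;0 0 -50 0.2 -0.7 0.15 0.4;0 0 -50 0.2 -0.7 0.15 0.4'
python3 - <<'E'
from h import *
o=manip.get_obs(); print(o["time"],np.round(o["ee_pos"],3),np.round(o["qpos"],2),o["gripper_width"])
E
```

```text
time: 2.7
ee_pos: [0.3438, 0.0637, 0.3231]
orientation: [[-0.332, 0.943, 0.002], [0.943, 0.332, 0.0], [-0.0, 0.002, -1.0]]
force: [1.6, -0.7, 0.4]
gripper_width: 0.0342
2.7 [0.344 0.064 0.323] [ 0.02 -0.35  1.51  0.    1.98 -0.32] 0.03417728245402618
```

```bash
python3 -m pendant '0 0 0 0.05 -0.30 0.02 0.4;0 0 0 0.05 -0.30 0.02 0.4;0 0 0 0.05 -0.30 0.02 0.4;0 0 0 0.05 -0.30 0.02 0.4;0 0 0 0.05 -0.30 0.02 0.4;0 0 0 0.05 -0.30 0.02 0.4;0 0 0 0.05 -0.30 0.02 0.4;0 0 0 0.05 -0.30 0.02 0.4;0 0 0 0.05 -0.30 0.02 0.4;0 0 0 0.05 -0.30 0.02 0.4'
python3 - <<'E'
from h import *
import pickle
o=manip.get_obs(); print(o["time"],np.round(o["ee_pos"],3),np.round(o["qpos"],2),np.round(o["joint_vel"],2),o["gripper_width"])
d=get_image("wrist"); save(d,"pics/w1.png"); pickle.dump((o,d),open("w1.pkl","wb"))
E
```

```text
time: 3.53
ee_pos: [0.3939, -0.2345, 0.3421]
orientation: [[-0.333, 0.943, -0.001], [0.943, 0.333, 0.002], [0.002, -0.0, -1.0]]
force: [-0.4, 0.0, 0.1]
gripper_width: 0.034
3.5333 [ 0.394 -0.234  0.342] [-0.66 -0.1   1.27  0.    1.97 -1.  ] [ 0.03 -0.03  0.01  0.    0.   -0.  ] 0.033999631734769824
```

View pics/w1.png

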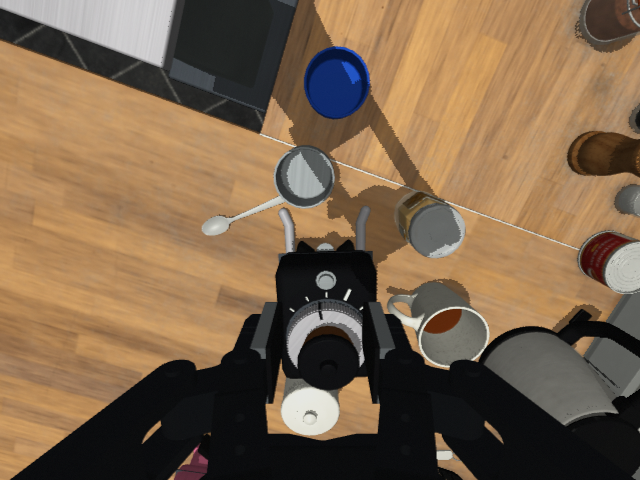

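Run:
```python
import cv2
a=cv2.imread("pics/w1.png")[130:400,230:430]
cv2.imwrite("pics/w1z.png",cv2.resize(a[:150],(800,600),interpolation=cv2.INTER_CUBIC))
cv2.imwrite("pics/w1y.png",cv2.resize(a[110:260],(800,600),interpolation=cv2.INTER_CUBIC))
```

```text
(no output)
```

View pics/w1z.png

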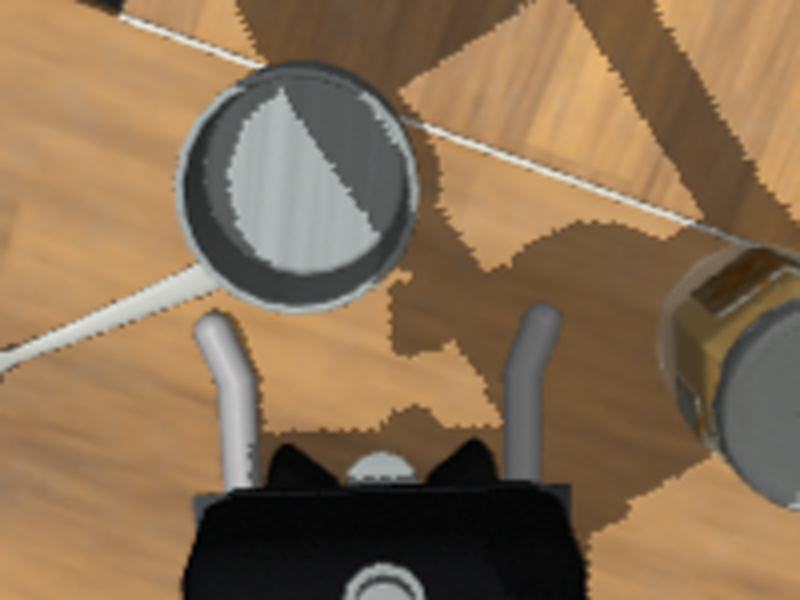

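View pics/w1y.png

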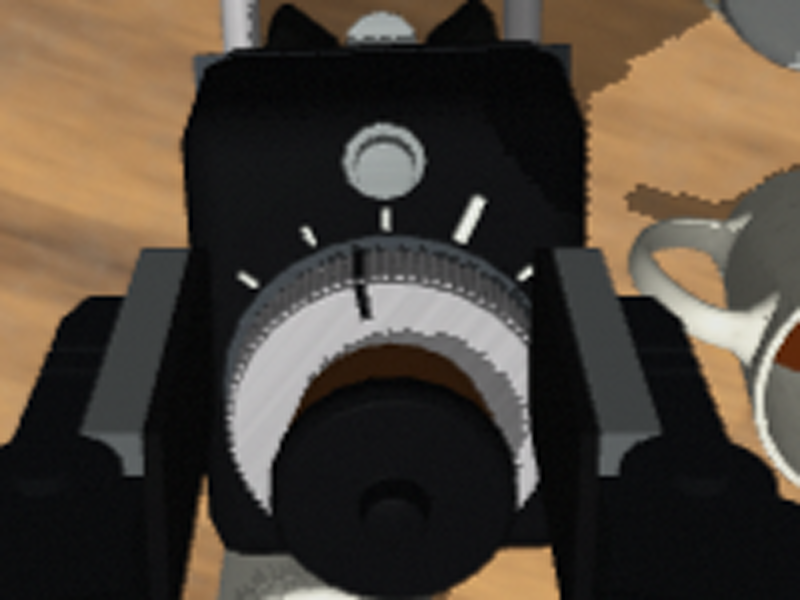

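```bash
cat > fit.py <<'E'
from h import *
import pickle
from scipy.optimize import least_squares
def w(p,l):
    c,s=np.cos(p[2]),np.sin(p[2]); l=np.array(l); return np.array([p[0]+c*l[0]-s*l[1],p[1]+s*l[0]+c*l[1],l[2]])
E
python3 - <<'E'
from fit import *
o,d=pickle.load(open("w1.pkl","rb"))
Z=lambda x,y,oy: (230+(x-1.5)/4,oy+(y-1.5)/4)
L=[(Z(386,167,240),(-.071,0,.147)),(Z(395,488,240),(0,0,.207)),(Z(194,310,130),(-.127,-.065,.008)),(Z(562,302,130),(-.127,.065,.008))]
def res(p): return np.concatenate([proj(d,w(p,l),o)[0]-uv for uv,l in L])
s=least_squares(res,[.445,-.377,-1.24]); p=s.x; print(p,np.degrees(p[2]),np.round(s.fun,2)); np.save("g.npy",p)
print("bay",w(p,(-.1,0,0)), "button",w(p,(-.071,0,.147)))
im=cv2.resize(d["frame"][:,:,::-1],None,fx=4,fy=4,interpolation=cv2.INTER_CUBIC)
def dot(P,c):
    for q in proj(d,P,o): cv2.circle(im,tuple(int(v*4+1.5) for v in q),3,c,-1)
dot([w(p,(.046*np.cos(a),.046*np.sin(a),.1625)) for a in np.arange(0,6.28,.2)],(0,255,0))
dot([w(p,(-.086,y,.14)) for y in (-.058,.058)],(0,0,255)); dot([w(p,(-.1,0,0))],(255,0,0))
# marks: angles
for n,q,z,oy in [("m0",(249,279),.14,240),("m1",(309,236),.14,240),("m2",(387,217),.14,240),("long",(470,220),.14,240),("m4",(526,272),.14,240),("ptr_out",(361.5,280),.1625,240),("ptr_in",(367,317),.1625,240),("ptr_bot",(355,250),.1425,240)]:
    P=onz(d,Z(*q,oy),z,o); c,s_=np.cos(p[2]),np.sin(p[2]); v=P[:2]-p[:2]; l=np.array([c*v[0]+s_*v[1],-s_*v[0]+c*v[1]])
    print(n,np.round(l*1e3,1),round(np.hypot(*l)*1e3,1),"ang",round(np.arctan2(l[1],-l[0]),3))
# cup rim circle: outer edge ellipse in w1z left178 right418 top60 bottom312
pts=[onz(d,Z(*q,130),.06,o) for q in [(177,185),(419,185),(298,60),(298,313)]]
print("cup rim", np.round(pts,4).tolist(), np.mean(pts,0))
c=np.mean(pts,0); cc,ss=np.cos(p[2]),np.sin(p[2]); v=c[:2]-p[:2]; print("cup local",cc*v[0]+ss*v[1],-ss*v[0]+cc*v[1])
dot([c+[.038*np.cos(a),.038*np.sin(a),0] for a in np.arange(0,6.28,.2)],(0,255,0))
cv2.imwrite("pics/w1fit.png",cv2.resize(im[4*130:4*400,4*230:4*430],(444,600)))
pp=onz(d,Z(200,278,130),.005,o);print("spoon end",pp)
b=onz(d,(337,82),.05,o);print("blue",b)
E
```

```text
[ 0.44938395 -0.37265867 -1.20460683] -69.01888718891888 [-0.04 -2.4  -0.    6.7  -0.3  -2.4   0.36 -2.82]
bay [ 0.41357793 -0.27928881  0.        ] button [ 0.42396168 -0.30636607  0.147     ]
m0 [-31.6 -40. ] 50.9 ang -0.902
m1 [-44.6 -22.3] 49.9 ang -0.463
m2 [-49.9  -0.1] 49.9 ang -0.002
long [-48.4  23.3] 53.7 ang 0.449
m4 [-31.7  39.2] 50.4 ang 0.891
ptr_out [-42.1  -7.4] 42.7 ang -0.174
ptr_in [-30.9  -6.2] 31.5 ang -0.198
ptr_bot [-41.1  -9.3] 42.2 ang -0.223
cup rim [[0.3303, -0.2327, 0.06], [0.4006, -0.2078, 0.06], [0.3536, -0.1851, 0.06], [0.3782, -0.2582, 0.06]] [ 0.36570069 -0.22094991  0.06      ]
cup local -0.171613878836968 -0.023814072212964388
spoon end [ 0.34307922 -0.26958066  0.005     ]
blue [ 0.36701422 -0.1059596   0.05      ]
```

View pics/w1fit.png

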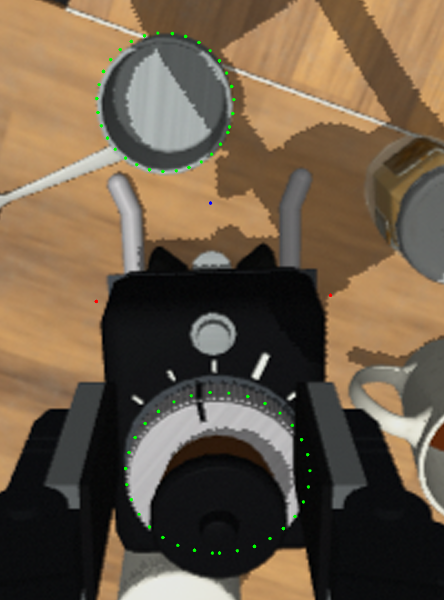

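```bash
cat >> fit.py <<'E'
def loc(p,P):
    c,s=np.cos(p[2]),np.sin(p[2]); v=np.array(P)[:2]-p[:2]; return np.array([c*v[0]+s*v[1],-s*v[0]+c*v[1]])
E
python3 - <<'E'
from fit import *
o,d=pickle.load(open("w1.pkl","rb"))
Z=lambda x,y,oy: (230+(x-1.5)/4,oy+(y-1.5)/4)
L=[(Z(386,167,240),(-.071,0,.147)),(Z(194,310,130),(-.127,-.065,.008)),(Z(562,302,130),(-.127,.065,.008))]
E1=[onz(d,Z(*q,240),.1625,o) for q in [(229,400),(250,345),(300,303),(361,282),(430,284),(500,312)]]
M=[onz(d,Z(*q,240),.14,o) for q in [(249,279),(309,236),(387,217),(526,272)]]
LM=onz(d,Z(470,220,240),.14,o)
def res(q):
    p=q[:3]; r=[1e3*(loc(p,onz(d,uv,l[2],o))-l[:2]) for uv,l in L]
    r.append([1e3*(np.hypot(*loc(p,e))-q[3]) for e in E1])
    r.append([1e3*(np.hypot(*loc(p,e))-q[4]) for e in M])
    return np.concatenate(r)
s=least_squares(res,[.445,-.377,-1.24,.045,.055]); p=s.x[:3]; print(s.x,np.degrees(p[2]),np.round(s.fun,1)); np.save("g.npy",p)
print("bay",w(p,(-.1,0,0)), "button",w(p,(-.071,0,.147)))
A=lambda P:(lambda l:(round(np.hypot(*l)*1e3,1),round(np.arctan2(l[1],-l[0]),3)))(loc(p,P))
print([A(m) for m in M],"long",A(LM))
for n,q,z in [("ptr_out",(361.5,280),.1625),("ptr_in",(367,317),.1625),("ptr_bot",(355,250),.1425)]: print(n,A(onz(d,Z(*q,240),z,o)))
print("cup local",loc(p,[.3657,-.221]))
E
```

```text
[ 0.45023926 -0.37603648 -1.20762528  0.04579583  0.05298029] -69.19183179799047 [-0.6  0.2  0.2  0.2  0.3 -0.4 -0.1  0.6 -0.1 -0.3 -0.5  0.4 -0.2 -0.2
  0.4 -0.1]
bay [ 0.41471524 -0.28255898  0.        ] button [ 0.42501721 -0.30966746  0.147     ]
[(np.float64(52.8), np.float64(-0.849)), (np.float64(52.8), np.float64(-0.43)), (np.float64(53.4), np.float64(0.003)), (np.float64(52.9), np.float64(0.842))] long (np.float64(57.0), np.float64(0.426))
ptr_out (np.float64(46.1), np.float64(-0.155))
ptr_in (np.float64(34.8), np.float64(-0.17))
ptr_bot (np.float64(45.5), np.float64(-0.201))
cup local [-0.17495598 -0.02395   ]
```

```bash
python3 -m pendant '0 0 13 -0.035 0.027 0 0.4;0 0 26 -0.07 0.054 0 0.4;0 0 26 -0.07 0.054 -0.04 0.4;0 0 26 -0.07 0.054 -0.08 0.4;0 0 26 -0.07 0.054 -0.12 0.4;0 0 26 -0.07 0.054 -0.16 0.4;0 0 26 -0.07 0.054 -0.2 0.4;0 0 26 -0.07 0.054 -0.22 0.4;0 0 26 -0.07 0.054 -0.22 0.4'
python3 - <<'E'
from fit import *
p=np.load("g.npy")
o=manip.get_obs(); print(o["time"],np.round(o["ee_pos"],4),loc(p,o["ee_pos"]))
d=get_image("wrist"); save(d,"pics/w2.png"); pickle.dump((o,d),open("w2.pkl","wb"))
E
```

```text
time: 4.33
ee_pos: [0.3208, -0.1763, 0.1174]
orientation: [[-0.715, 0.699, -0.008], [0.699, 0.715, 0.007], [0.01, -0.001, -1.0]]
force: [-0.2, 1.1, -0.5]
gripper_width: 0.034
4.3333 [ 0.3208 -0.1763  0.1174] [-0.23268804 -0.04999342]
```

View pics/w2.png

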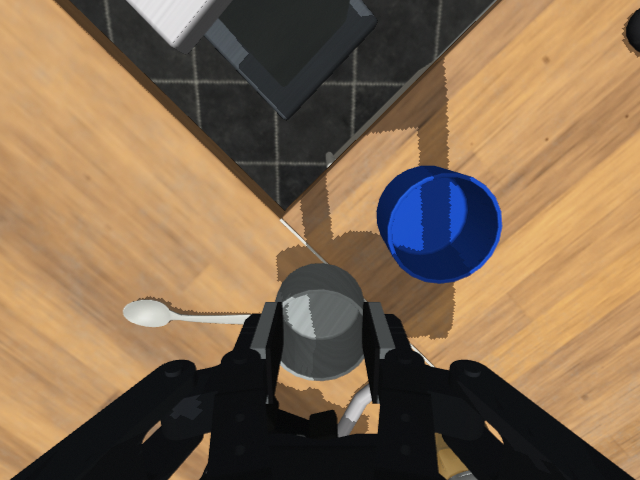

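Run:
```python
from fit import *
p=np.load("g.npy"); o,d=pickle.load(open("w2.pkl","rb"))
R=np.array(o["orientation"]);t=np.array(o["ee_pos"])
im=d["frame"][:,:,::-1].copy()
for uv in [(440,168+114/2)]: print("blue rim?",onz(d,(440,225),.06,o),loc(p,onz(d,(440,225),.06,o)))
def circ(c,z,col):
    for a in np.arange(0,6.28,.15): cv2.circle(im,tuple(int(x) for x in proj(d,[c[0]+.038*np.cos(a),c[1]+.038*np.sin(a),z],o)[0]),1,col,-1)
circ((.367,-.106),.06,(0,255,255)); circ((.367,-.106),.0,(0,255,0))
circ((.3657,-.221),.06,(0,255,255)); circ((.3657,-.221),.0,(0,255,0))
for y in (-.0315,-.017,.017,.0315):
  for x in (-.011,.011):
    P=t+R@[x,y,0]; P[2]=.02; q=proj(d,P,o)[0]; cv2.circle(im,tuple(int(v) for v in q),3,(0,0,255),-1)
cv2.imwrite("pics/w2o.png",im)
```

```text
blue rim? [ 0.36157997 -0.10761305  0.06      ] [-0.28241088  0.0124783 ]
```

View pics/w2o.png

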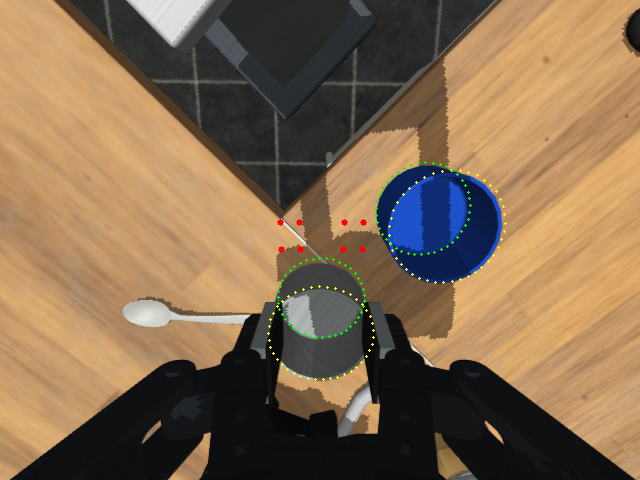

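```bash
python3 -m pendant '0 0 0 0 0 -0.04 0.4;0 0 0 0 0 -0.08 0.4;0 0 0 0 0 -0.095 0.4;0 0 0 0 0 -0.095 0.4;0 0 0 0.0072 -0.007 -0.095 0.4;0 0 0 0.0108 -0.0105 -0.095 0.4;0 0 0 0.0151 -0.0146 -0.095 0.4;0 0 0 0.0194 -0.0188 -0.095 0.4;0 0 0 0.0237 -0.023 -0.095 0.4;0 0 0 0.028 -0.0272 -0.095 0.4;0 0 0 0.0323 -0.0314 -0.095 0.4; 0 0 0 0.0359 -0.0349 -0.095 0.4'
python3 - <<'E'
from fit import *
p=np.load("g.npy")
o=manip.get_obs(); print(o["time"],np.round(o["ee_pos"],4),loc(p,o["ee_pos"]),np.round(o["joint_efforts"],1))
d=get_image("wrist"); save(d,"pics/w3.png"); pickle.dump((o,d),open("w3.pkl","wb"))
E
```

```text
time: 5.38
ee_pos: [0.3605, -0.216, 0.0276]
orientation: [[-0.713, 0.701, 0.0], [0.701, 0.713, 0.0], [-0.0, 0.0, -1.0]]
force: [-0.9, -0.1, -0.1]
gripper_width: 0.0342
5.3833 [ 0.3605 -0.216   0.0276] [-0.18148642 -0.02706954] [  0.1 -24.5 -28.4  -0.    0.    0. ]
```

View pics/w3.png

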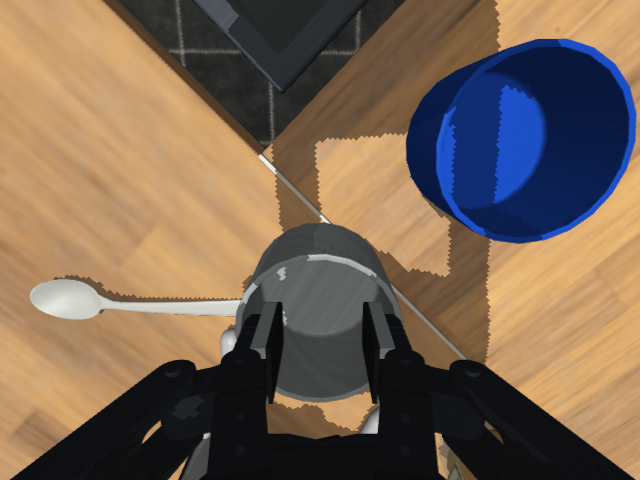

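Run:
```python
from fit import *
p=np.load("g.npy"); o,d=pickle.load(open("w3.pkl","rb"))
R=np.array(o["orientation"]);t=np.array(o["ee_pos"])
im=d["frame"][:,:,::-1].copy()
c=onz(d,(320,327),.06,o); print(c,loc(p,c))
def circ(c,z,col):
    for a in np.arange(0,6.28,.1): cv2.circle(im,tuple(int(x) for x in proj(d,[c[0]+.038*np.cos(a),c[1]+.038*np.sin(a),z],o)[0]),1,col,-1)
circ(c,.06,(0,255,255)); circ(c,.0,(0,255,0)); 
for y in (-.0315,-.017,.017,.0315):
  for x in (-.011,.011):
    P=t+R@[x,y,0]; q=proj(d,P,o)[0]; cv2.circle(im,tuple(int(v) for v in q),3,(0,0,255),-1)
cv2.imwrite("pics/w3o.png",im)
```

```text
[ 0.36362308 -0.22030535  0.06      ] [-0.17634313 -0.02564468]
```

View pics/w3o.png

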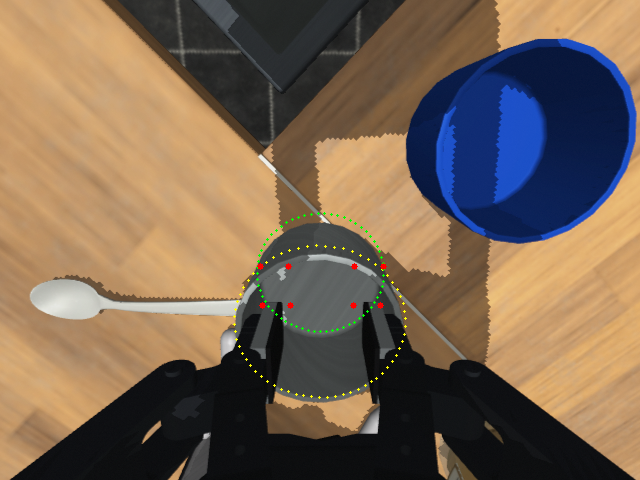

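Run:
```python
from fit import *
d=get_image("scene"); save(d,"pics/s3.png"); pickle.dump(d,open("s3.pkl","wb"))
cv2.imwrite("pics/s3z.png",cv2.resize(d["frame"][250:420,150:360,::-1],(741,600),interpolation=cv2.INTER_CUBIC))
```

```text
(no output)
```

View pics/s3z.png

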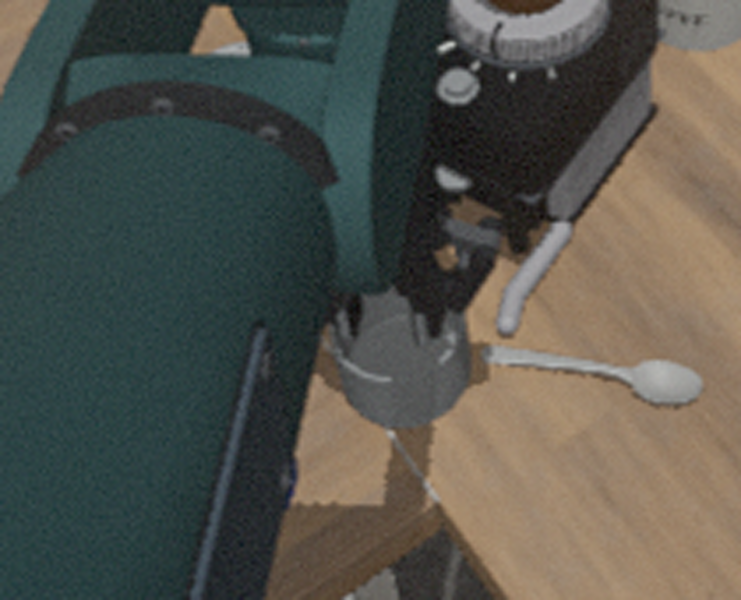

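```bash
python3 -m pendant '0 0 0 0.0018 -0.0017 0 0.4;0 0 0 0.0036 -0.0035 0 0.4;0 0 0 0.0036 -0.0035 0 0.4;0 0 0 0.0036 -0.0035 0.015 0.4;0 0 0 0.0036 -0.0035 0.04 0.4;0 0 0 0.0036 -0.0035 0.08 0.4;0 0 0 0.0036 -0.0035 0.11 0.4;0 0 0 0.0036 -0.0035 0.11 0.4'
python3 - <<'E'
from fit import *
p=np.load("g.npy")
o=manip.get_obs(); print(o["time"],np.round(o["ee_pos"],4),loc(p,o["ee_pos"]))
d=get_image("wrist"); save(d,"pics/w4.png"); pickle.dump((o,d),open("w4.pkl","wb"))
E
```

```text
time: 6.15
ee_pos: [0.3669, -0.2215, 0.1451]
orientation: [[-0.713, 0.701, 0.011], [0.701, 0.713, -0.009], [-0.014, 0.002, -1.0]]
force: [0.4, -0.5, 0.6]
gripper_width: 0.0341
6.15 [ 0.3669 -0.2215  0.1451] [-0.17404797 -0.02299769]
```

View pics/w4.png

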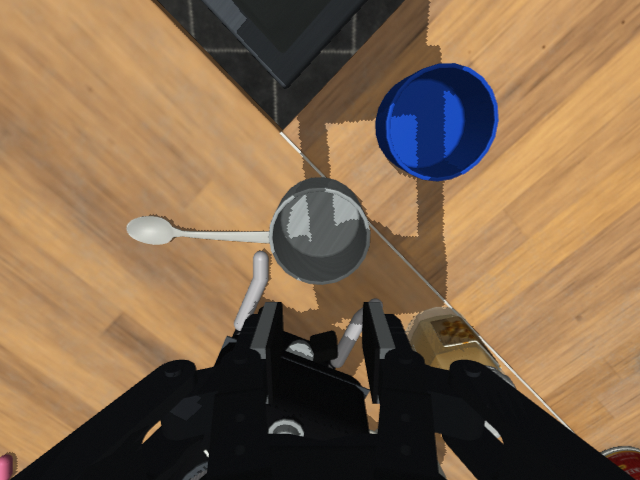

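Run:
```python
from fit import *
p=np.load("g.npy"); o,d=pickle.load(open("w4.pkl","rb"))
im=d["frame"][:,:,::-1].copy()
c=onz(d,(320,236),.06,o); print(c,loc(p,c))
for z in (0,.06):
    for a in np.arange(0,6.28,.1): cv2.circle(im,tuple(int(x) for x in proj(d,[c[0]+.038*np.cos(a),c[1]+.038*np.sin(a),z],o)[0]),1,(0,255,255),-1)
for l in [(-.1,0,0),(-.071,0,.147)]: cv2.circle(im,tuple(int(x) for x in proj(d,w(p,l),o)[0]),3,(0,0,255),-1)
cv2.imwrite("pics/w4o.png",cv2.resize(im[130:380,200:440],(576,600)))
```

```text
[ 0.36493522 -0.22139313  0.06      ] [-0.17486017 -0.02480455]
```

View pics/w4o.png

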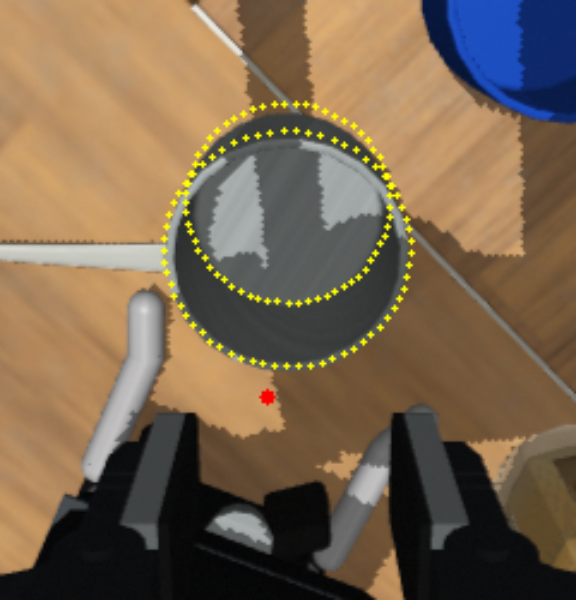

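```bash
python3 -m pendant '0 0 0 -0.02 0.018 0 0.4;0 0 0 -0.036 0.033 0 0.4;0 0 0 -0.042 0.039 0 0.4;0 0 0 -0.042 0.039 -0.01 0.4;0 0 0 -0.042 0.039 -0.04 0.4;0 0 0 -0.042 0.039 -0.07 0.4;0 0 0 -0.042 0.039 -0.095 0.4;0 0 0 -0.042 0.039 -0.11 0.4;0 0 0 -0.042 0.039 -0.115 0.4;0 0 0 -0.042 0.039 -0.115 0.4;0 0 0 -0.042 0.039 -0.115 0.4'
python3 - <<'E'
from fit import *
p=np.load("g.npy")
o=manip.get_obs(); print(o["time"],np.round(o["ee_pos"],4),loc(p,o["ee_pos"]),o["joint_vel"])
d=get_image("wrist"); save(d,"pics/w5.png"); pickle.dump((o,d),open("w5.pkl","wb"))
E
```

```text
time: 7.12
ee_pos: [0.3219, -0.1802, 0.0225]
orientation: [[-0.713, 0.701, 0.0], [0.701, 0.713, 0.0], [-0.0, 0.0, -1.0]]
force: [0.8, -0.0, 0.4]
gripper_width: 0.0345
7.1167 [ 0.3219 -0.1802  0.0225] [-0.2286141  -0.05042993] [ 1.83551786e-03 -2.06176348e-02 -2.90287541e-02 -9.13102367e-04
  4.39305895e-03 -5.53804920e-05]
```

View pics/w5.png

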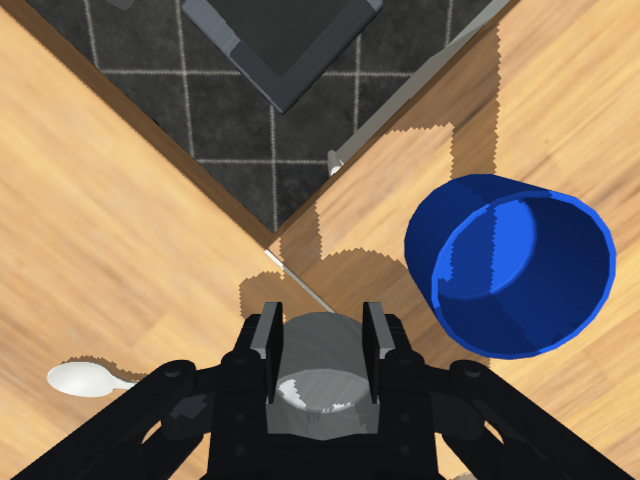

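```bash
python3 -m pendant '0 0 0 0.0043 -0.0042 0 0.4;0 0 0 0.0086 -0.0084 0 0.4;0 0 0 0.0115 -0.0112 0 0.4;0 0 0 0.0143 -0.0139 0 0.4;0 0 0 0.0186 -0.0181 0 0.4;0 0 0 0.0229 -0.0223 0 0.4;0 0 0 0.0272 -0.0264 0 0.4;0 0 0 0.0315 -0.0306 0 0.4;0 0 0 0.0358 -0.0348 0 0.4;0 0 0 0.0401 -0.039 0 0.4;0 0 0 0.0444 -0.0432 0 0.4;0 0 0 0.0466 -0.0453 0 0.4'
python3 - <<'E'
from fit import *
p=np.load("g.npy")
o=manip.get_obs(); print(o["time"],np.round(o["ee_pos"],4),loc(p,o["ee_pos"]))
d=get_image("wrist"); save(d,"pics/w6.png"); pickle.dump((o,d),open("w6.pkl","wb"))
E
```

```text
time: 8.17
ee_pos: [0.3683, -0.2253, 0.0232]
orientation: [[-0.713, 0.701, -0.001], [0.701, 0.713, 0.001], [0.001, 0.0, -1.0]]
force: [-3.7, 4.2, 6.3]
gripper_width: 0.0344
8.1667 [ 0.3683 -0.2253  0.0232] [-0.16999972 -0.02303884]
```

View pics/w6.png

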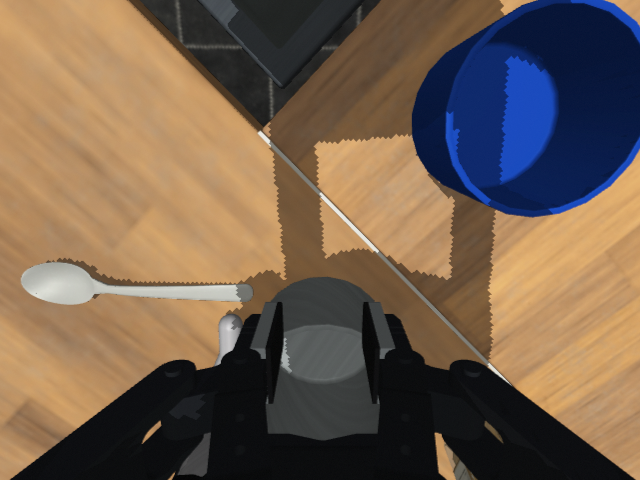

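Run:
```python
from fit import *
p=np.load("g.npy"); 
for f,v in (("w5",313),("w6",278)):
    o,d=pickle.load(open(f+".pkl","rb")); R=np.array(o["orientation"])
    P=onz(d,(322,v),0,o); x=-R[:,0]
    print(f,"near edge ahead of TCP",(P-o["ee_pos"])@x, "cup", loc(p,P+.038*x), [x2 for x2 in loc(p,o["ee_pos"])])
    im=d["frame"][:,:,::-1].copy(); c=P+.038*x
    for z in (0,.06):
        for a in np.arange(0,6.28,.1): cv2.circle(im,tuple(int(q) for q in proj(d,[c[0]+.038*np.cos(a),c[1]+.038*np.sin(a),z],o)[0]),1,(0,255,255),-1)
    cv2.imwrite("pics/%so.png"%f,im[200:480,100:500])
```

```text
w5 near edge ahead of TCP 0.027634535157459252 cup [-0.16900154 -0.02296524] [np.float64(-0.22861409586488946), np.float64(-0.05042993417116458)]
w6 near edge ahead of TCP 0.005023240265122907 cup [-0.13096061 -0.00503599] [np.float64(-0.1699997204925368), np.float64(-0.023038839248841224)]
```

View pics/w6o.png

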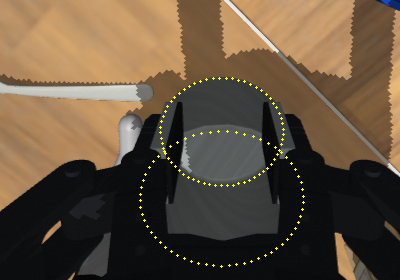

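```bash
python3 -m pendant '0 0 0 -0.0043 0.0042 0 0.4;0 0 -6 -0.002 0.009 0 0.4;0 0 -12 0.002 0.012 0 0.4;0 0 -18 0.006 0.014 0 0.4;0 0 -24 0.01 0.015 0 0.4;0 0 -24.7 0.0133 0.0158 0 0.4;0 0 -24.7 0.0133 0.0158 0 0.4;0 0 -24.7 0.0133 0.0158 0 0.4'
python3 - <<'E'
from fit import *
p=np.load("g.npy")
o=manip.get_obs(); print(o["time"],np.round(o["ee_pos"],4),loc(p,o["ee_pos"]))
d=get_image("wrist"); save(d,"pics/w7.png"); pickle.dump((o,d),open("w7.pkl","wb"))
E
```

```text
time: 8.88
ee_pos: [0.3813, -0.2093, 0.0224]
orientation: [[-0.357, 0.934, -0.0], [0.934, 0.357, 0.0], [0.0, -0.0, -1.0]]
force: [-1.1, 0.5, 0.7]
gripper_width: 0.0339
8.8833 [ 0.3813 -0.2093  0.0224] [-0.18032336 -0.00521245]
```

View pics/w7.png

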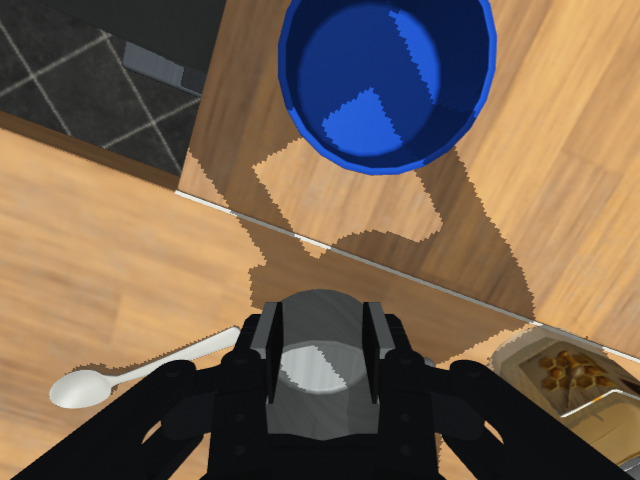

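```bash
python3 -m pendant '0 0 0 0.0018 -0.0047 0 0.4;0 0 0 0.0035 -0.0093 0 0.4;0 0 0 0.0053 -0.014 0 0.4;0 0 0 0.0071 -0.0187 0 0.4;0 0 0 0.0089 -0.0234 0 0.4;0 0 0 0.0103 -0.0271 0 0.4;0 0 0 0.011 -0.029 0 0.4;0 0 0 0.0114 -0.0299 0 0.4'
python3 - <<'E'
from fit import *
p=np.load("g.npy")
o=manip.get_obs(); print(o["time"],np.round(o["ee_pos"],4),loc(p,o["ee_pos"]))
E
python3 -m pendant '0 0 0 0.0004 -0.0009 0 0.4;0 0 0 0.0007 -0.0019 0 0.4;0 0 0 0.0007 -0.0019 0 0.4'
python3 -m pendant '0 0 0 0.0004 -0.0009 0 0.4;0 0 0 0.0007 -0.0019 0 0.4;0 0 0 0.0007 -0.0019 0 0.4'
```

```text
time: 9.6
ee_pos: [0.3929, -0.2397, 0.0224]
orientation: [[-0.355, 0.935, -0.0], [0.935, 0.355, 0.0], [0.0, 0.0, -1.0]]
force: [-0.1, 1.4, 0.8]
gripper_width: 0.0344
9.6 [ 0.3929 -0.2397  0.0224] [-0.14781056 -0.00515584]
time: 9.85
ee_pos: [0.3936, -0.2413, 0.0225]
orientation: [[-0.355, 0.935, 0.0], [0.935, 0.355, -0.0], [-0.0, 0.0, -1.0]]
force: [0.1, 1.6, 0.7]
gripper_width: 0.0342
time: 10.1
ee_pos: [0.3943, -0.2432, 0.0225]
orientation: [[-0.355, 0.935, 0.0], [0.935, 0.355, -0.0], [-0.0, 0.0, -1.0]]
force: [0.1, 1.2, 0.8]
gripper_width: 0.034
```

```bash
python3 -m pendant '0 0 0 0.0013 -0.0004 0 0.4;0 0 0 0.0026 -0.0008 0 0.4;0 0 0 0.004 -0.0012 0 0.4;0 0 0 0.004 -0.0012 0 0.4'
python3 -m pendant '0 0 0 0.0004 -0.0009 0 0.4;0 0 0 0.0007 -0.0019 0 0.4;0 0 0 0.0007 -0.0019 0 0.4'
python3 -m pendant '0 0 0 0.0004 -0.0009 0 0.4;0 0 0 0.0007 -0.0019 0 0.4;0 0 0 0.0007 -0.0019 0 0.4'
python3 - <<'E'
from fit import *
p=np.load("g.npy")
o=manip.get_obs(); print(o["time"],np.round(o["ee_pos"],4),loc(p,o["ee_pos"]))
d=get_image("wrist"); save(d,"pics/w8.png"); pickle.dump((o,d),open("w8.pkl","wb"))
E
```

```text
time: 10.43
ee_pos: [0.3984, -0.2438, 0.0224]
orientation: [[-0.355, 0.935, -0.0], [0.935, 0.355, 0.001], [0.001, 0.0, -1.0]]
force: [-0.6, 3.5, 1.6]
gripper_width: 0.0344
time: 10.68
ee_pos: [0.3984, -0.2441, 0.0222]
orientation: [[-0.355, 0.935, -0.001], [0.935, 0.355, 0.005], [0.005, 0.0, -1.0]]
force: [-2.4, 7.6, 4.1]
gripper_width: 0.0341
time: 10.93
ee_pos: [0.3987, -0.2441, 0.0221]
orientation: [[-0.355, 0.935, -0.003], [0.935, 0.355, 0.009], [0.009, 0.001, -1.0]]
force: [-2.0, 11.5, 6.1]
gripper_width: 0.0343
10.9333 [ 0.3987 -0.2441  0.0221] [-0.14160286 -0.00133716]
```

View pics/w8.png

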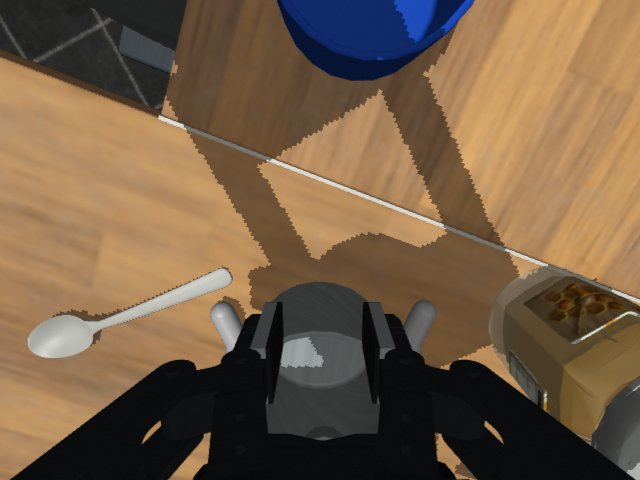

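```bash
python3 -m pendant '0 0 0 -0.0036 0.0093 0 0.4;0 0 0 -0.0071 0.0187 0 0.4;0 0 0 -0.0107 0.028 0 0.4;0 0 0 -0.0107 0.028 0.02 0.4;0 0 0 -0.0107 0.028 0.06 0.4;0 0 0 -0.0107 0.028 0.1 0.3;0 0 0 -0.0107 0.028 0.14 0;0 0 0 -0.0107 0.028 0.18 0;0 0 0 -0.0107 0.028 0.21 0;0 0 0 -0.0107 0.028 0.22 0;0 0 0 -0.0107 0.028 0.22 0;0 0 0 -0.0107 0.028 0.22 0'
python3 - <<'E'
from fit import *
p=np.load("g.npy")
o=manip.get_obs(); print(o["time"],np.round(o["ee_pos"],4),loc(p,o["ee_pos"]),np.round(o["qpos"],2),o["gripper_width"])
d=get_image("wrist"); save(d,"pics/w9.png"); pickle.dump((o,d),open("w9.pkl","wb"))
E
```

```text
time: 11.98
ee_pos: [0.3888, -0.22, 0.2419]
orientation: [[-0.355, 0.935, 0.0], [0.935, 0.355, -0.0], [-0.0, -0.0, -1.0]]
force: [-0.3, -0.2, -0.3]
gripper_width: -0.0001
11.9833 [ 0.3888 -0.22    0.2419] [-0.1677281  -0.00202276] [-0.64 -0.15  1.51 -0.    1.78 -1.  ] -0.0001443974514926399
```

View pics/w9.png

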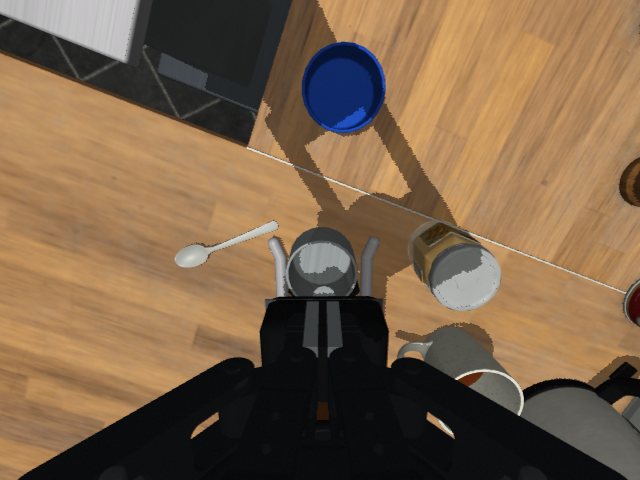

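Run:
```python
from fit import *
p=np.load("g.npy"); o,d=pickle.load(open("w9.pkl","rb"))
im=cv2.resize(d["frame"][:,:,::-1],None,fx=4,fy=4,interpolation=cv2.INTER_CUBIC)
def dot(P,c,r=2):
    for q in proj(d,P,o): cv2.circle(im,tuple(int(v*4+1.5) for v in q),r,c,-1)
c=w(p,(-.1,0,0))
for z in (0,.06): dot([c+[.038*np.cos(a),.038*np.sin(a),z] for a in np.arange(0,6.28,.1)],(0,255,255))
dot([[.3431,-.2696,.005]],(0,0,255),4)
dot([w(p,(-.127,y,.008)) for y in(-.065,.065)],(0,0,255),3)
cv2.imwrite("pics/w9o.png",im[4*200:4*340,4*240:4*420][:560])
```

```text
(no output)
```

View pics/w9o.png

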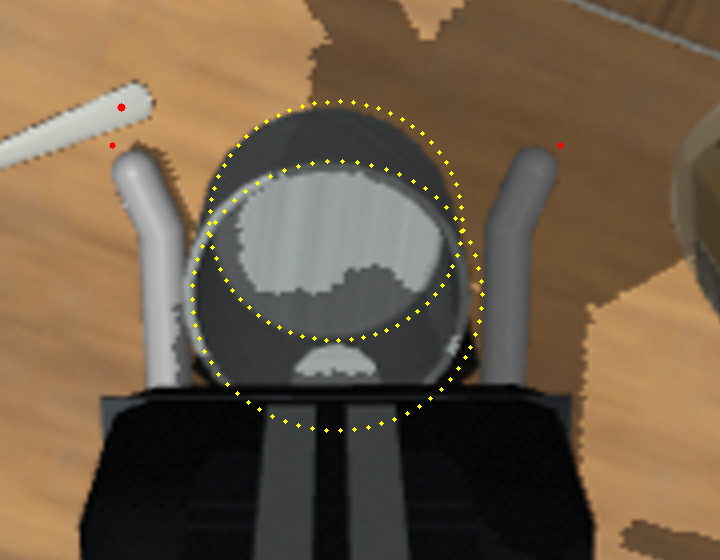

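```bash
python3 -m pendant '0 0 0 0.0019 0.0007 -0.04 0;0 0 0 0.0019 0.0007 -0.08 0;0 0 0 0.0019 0.0007 -0.12 0;0 0 0 0.0019 0.0007 -0.16 0;0 0 0 0.0019 0.0007 -0.2 0;0 0 0 0.0019 0.0007 -0.215 0;0 0 0 0.0019 0.0007 -0.215 0;0 0 0 0.0037 -0.004 -0.215 0;0 0 0 0.0055 -0.0087 -0.215 0;0 0 0 0.0072 -0.0133 -0.215 0'
python3 -m pendant '0 0 0 0.0007 -0.0019 0 0;0 0 0 0.0011 -0.0028 0 0;0 0 0 0.0014 -0.0037 0 0;0 0 0 0.0014 -0.0037 0 0'
python3 -m pendant '0 0 0 0.0007 -0.0019 0 0;0 0 0 0.0011 -0.0028 0 0;0 0 0 0.0014 -0.0037 0 0;0 0 0 0.0014 -0.0037 0 0'
```

```text
time: 12.87
ee_pos: [0.3976, -0.235, 0.0293]
orientation: [[-0.355, 0.935, 0.003], [0.935, 0.355, -0.003], [-0.003, 0.002, -1.0]]
force: [-0.1, -0.8, 1.1]
gripper_width: -0.0003
time: 13.2
ee_pos: [0.3979, -0.2376, 0.0281]
orientation: [[-0.355, 0.935, 0.001], [0.935, 0.355, -0.001], [-0.001, 0.001, -1.0]]
force: [-0.5, 0.1, 0.4]
gripper_width: -0.0
time: 13.53
ee_pos: [0.3989, -0.2409, 0.0275]
orientation: [[-0.355, 0.935, 0.0], [0.935, 0.355, -0.0], [-0.0, 0.0, -1.0]]
force: [0.0, 0.7, 0.5]
gripper_width: 0.0001
```

```bash
python3 -m pendant '0 0 0 0.0007 -0.0019 0 0;0 0 0 0.0011 -0.0028 0 0;0 0 0 0.0014 -0.0037 0 0;0 0 0 0.0014 -0.0037 0 0'
python3 -m pendant '0 0 0 0.0007 -0.0019 0 0;0 0 0 0.0011 -0.0028 0 0;0 0 0 0.0011 -0.0028 0 0'
python3 -m pendant '0 0 0 0.0007 -0.0019 0 0;0 0 0 0.0011 -0.0028 0 0;0 0 0 0.0011 -0.0028 0 0'
```

```text
time: 13.87
ee_pos: [0.4004, -0.2447, 0.0275]
orientation: [[-0.355, 0.935, 0.0], [0.935, 0.355, -0.0], [-0.0, 0.0, -1.0]]
force: [-0.3, 0.2, -0.9]
gripper_width: 0.0001
time: 14.12
ee_pos: [0.4016, -0.2475, 0.0275]
orientation: [[-0.355, 0.935, 0.0], [0.935, 0.355, -0.0], [-0.0, 0.0, -1.0]]
force: [-0.1, 0.2, 0.7]
gripper_width: 0.0003
time: 14.37
ee_pos: [0.4027, -0.2504, 0.0275]
orientation: [[-0.355, 0.935, 0.0], [0.935, 0.355, -0.0], [-0.0, 0.0, -1.0]]
force: [0.2, -0.1, -0.1]
gripper_width: -0.0
```

Run:
```python
from fit import *
p=np.load("g.npy")
o=manip.get_obs(); print(o["time"],np.round(o["ee_pos"],4),loc(p,o["ee_pos"]))
d=get_image("wrist"); save(d,"pics/w10.png"); pickle.dump((o,d),open("w10.pkl","wb"))
d=get_image("scene")
cv2.imwrite("pics/s10z.png",cv2.resize(d["frame"][230:400,190:400,::-1],(741,600),interpolation=cv2.INTER_CUBIC))
```

```text
14.3667 [ 0.4027 -0.2504  0.0275] [-0.13436872  0.00015633]
```

View pics/w10.png

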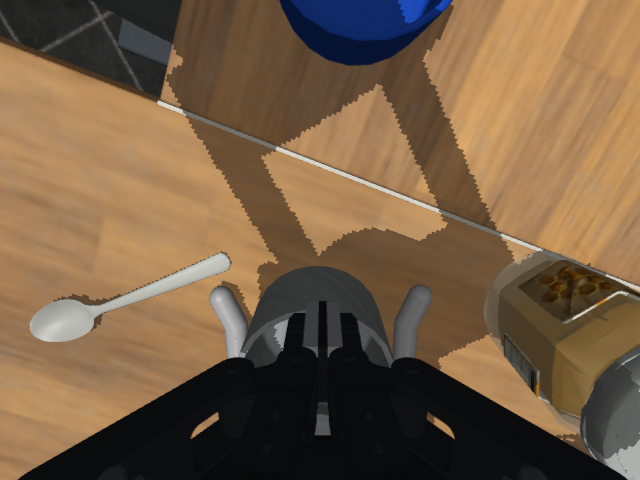

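View pics/s10z.png

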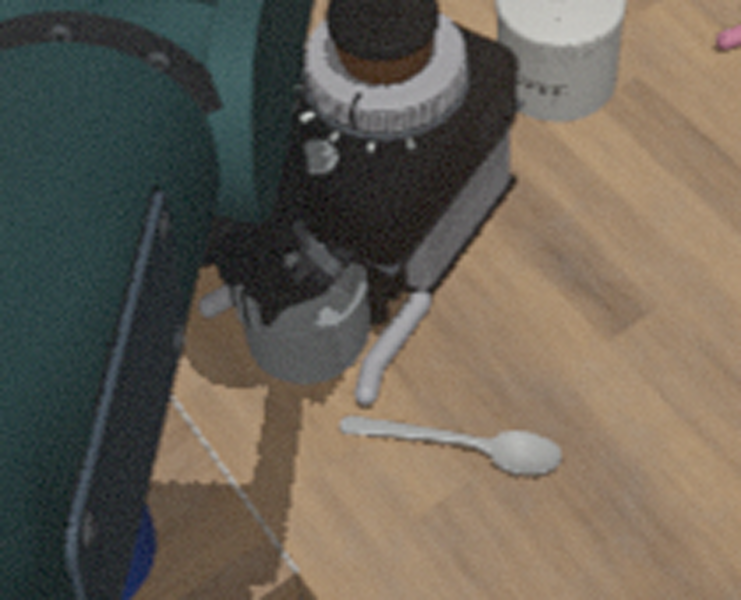

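Run:
```python
from fit import *
p=np.load("g.npy"); o,d=pickle.load(open("w10.pkl","rb"))
R=np.array(o["orientation"]);t=np.array(o["ee_pos"])
im=cv2.resize(d["frame"][:,:,::-1],None,fx=4,fy=4,interpolation=cv2.INTER_CUBIC)
def dot(P,c,r=2):
    for q in proj(d,P,o): cv2.circle(im,tuple(int(v*4+1.5) for v in q),r,c,-1)
c=w(p,(-.1,-.001,0))
for z in (0,.06): dot([c+[.038*np.cos(a),.038*np.sin(a),z] for a in np.arange(0,6.28,.1)],(0,255,255))
for h in (0,.02,.04): dot([t+R@[x,y,-h] for x in(-.011,.011) for y in (-.0145,.0145)],[(0,0,255),(0,255,0),(255,0,0)][int(h*50+.1)],4)
cv2.imwrite("pics/w10o.png",im[4*240:4*390,4*220:4*420])
```

```text
(no output)
```

View pics/w10o.png

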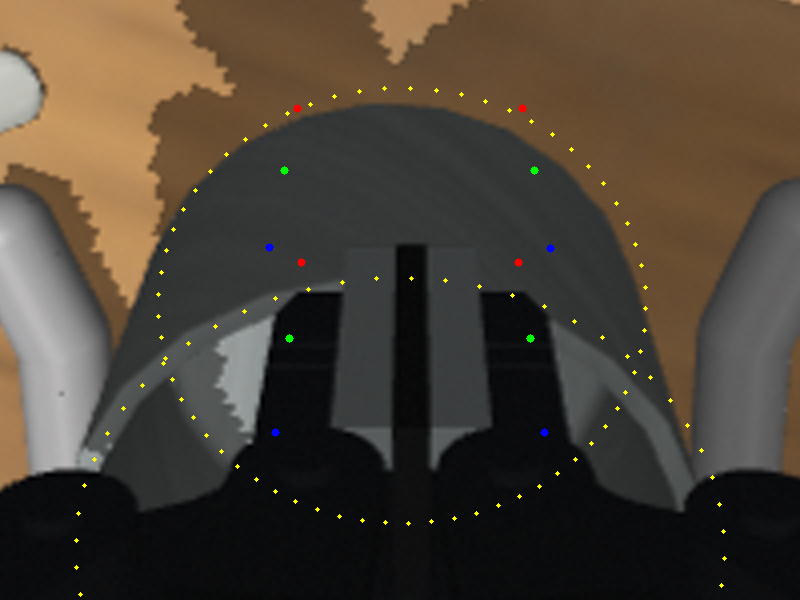

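Run:
```python
from fit import *
p=np.load("g.npy"); o=manip.get_obs()
R=np.array(o["orientation"]);t=np.array(o["ee_pos"])
for n,(x0,y0,x1,y1) in (("scene",(200,240,340,360)),("top",(200,210,340,310))):
    d=get_image(n)
    print(n,-ext(d)[0].T@ext(d)[1])
    im=cv2.resize(d["frame"][:,:,::-1],None,fx=5,fy=5,interpolation=cv2.INTER_CUBIC)
    def dot(P,c,r=2):
        for q in proj(d,P,o): cv2.circle(im,tuple(int(v*5+2) for v in q),r,c,-1)
    c=w(p,(-.098,-.001,0))
    for z in (0,.06): dot([c+[.038*np.cos(a),.038*np.sin(a),z] for a in np.arange(0,6.28,.1)],(0,255,255))
    for h in (0,.02,.04): dot([t+R@[x,y,-h] for x in(-.011,.011) for y in (-.0145,.0145)],[(0,0,255),(0,255,0),(255,0,0)][int(h*50+.1)],4)
    cv2.imwrite(f"pics/{n}11.png",im[5*y0:5*y1,5*x0:5*x1])
```

```text
scene [-0.06212024 -0.04715319  0.82254709]
top [ 0.28262594 -0.46072881  1.39132484]
```

View pics/scene11.png

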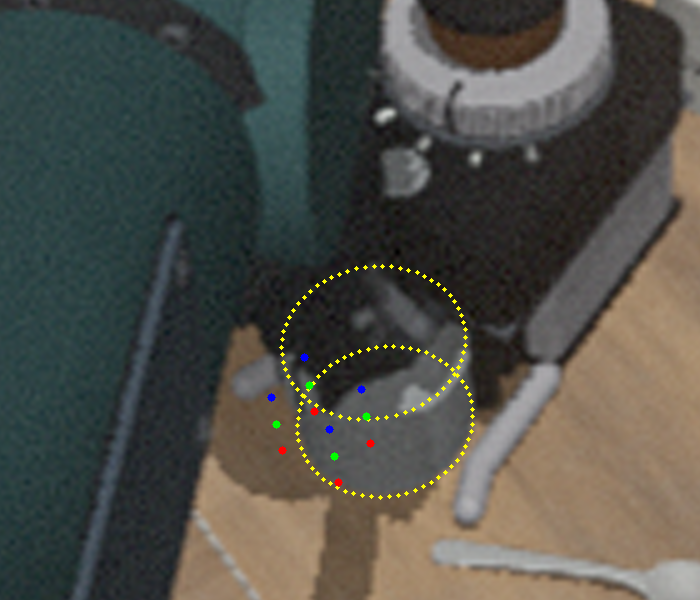

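View pics/top11.png

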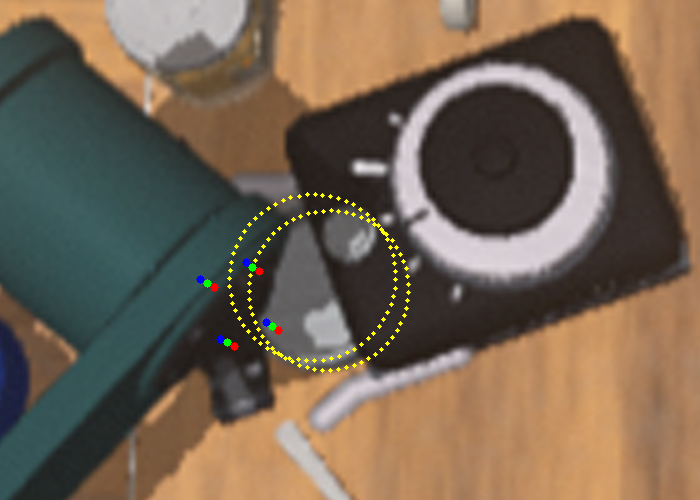

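Run:
```python
import cv2,numpy as np
r=[]
for n in ("w3","w5","w8","w9"):
    a=cv2.imread(f"pics/{n}.png")[240:440,220:420]; r.append(cv2.resize(a,(400,300) if 0 else (400,400),interpolation=cv2.INTER_CUBIC)[:300])
cv2.imwrite("pics/cmp.png",np.vstack([np.hstack(r[:2]),np.hstack(r[2:])]))
```

```text
(no output)
```

View pics/cmp.png

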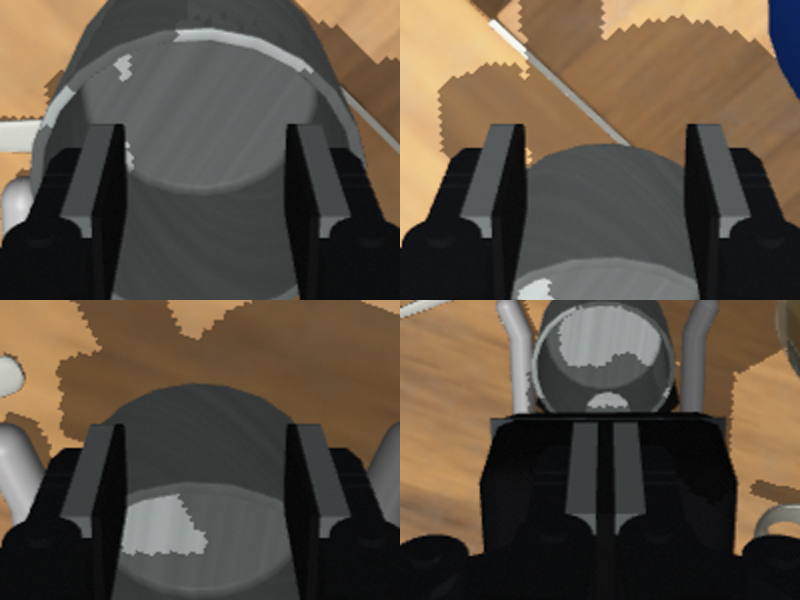

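```bash
python3 -m pendant '0 0 0 0 0 0.02 0;0 0 0 0 0 0.05 0;0 0 0 0 0 0.05 0;0 0 0 0 0 0.05 0;0 0 0 -0.009 0.0234 0.05 0;0 0 0 -0.0178 0.0468 0.05 0;0 0 0 -0.0178 0.0468 0.05 0;0 0 0 -0.0178 0.0468 0.03 0;0 0 0 -0.0178 0.0468 0.005 0;0 0 0 -0.0178 0.0468 -0.005 0;0 0 0 -0.0178 0.0468 -0.0075 0;0 0 0 -0.0178 0.0468 -0.0075 0'
python3 - <<'E'
from fit import *
p=np.load("g.npy"); o=manip.get_obs(); print(loc(p,o["ee_pos"]))
d=get_image("wrist"); save(d,"pics/w12.png"); pickle.dump((o,d),open("w12.pkl","wb"))
d=get_image("scene")
cv2.imwrite("pics/s12z.png",cv2.resize(d["frame"][240:400,180:360,::-1],(675,600),interpolation=cv2.INTER_CUBIC))
E
```

```text
time: 15.57
ee_pos: [0.3838, -0.2029, 0.0188]
orientation: [[-0.355, 0.935, -0.003], [0.935, 0.355, 0.002], [0.003, -0.002, -1.0]]
force: [-0.1, -0.0, 0.0]
gripper_width: 0.0002
[-0.18546887 -0.00054095]
```

View pics/w12.png

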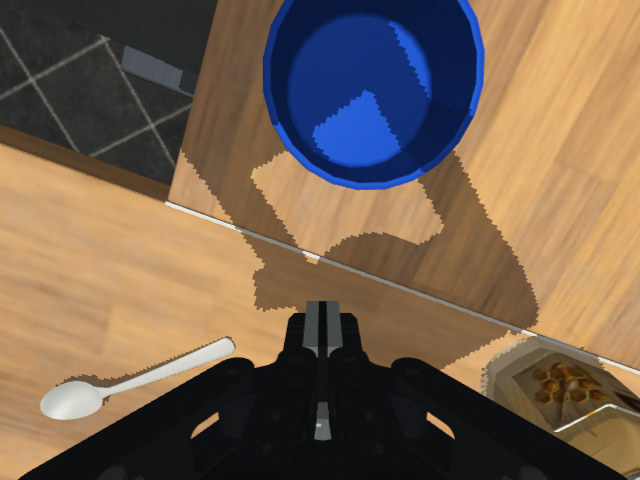

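View pics/s12z.png

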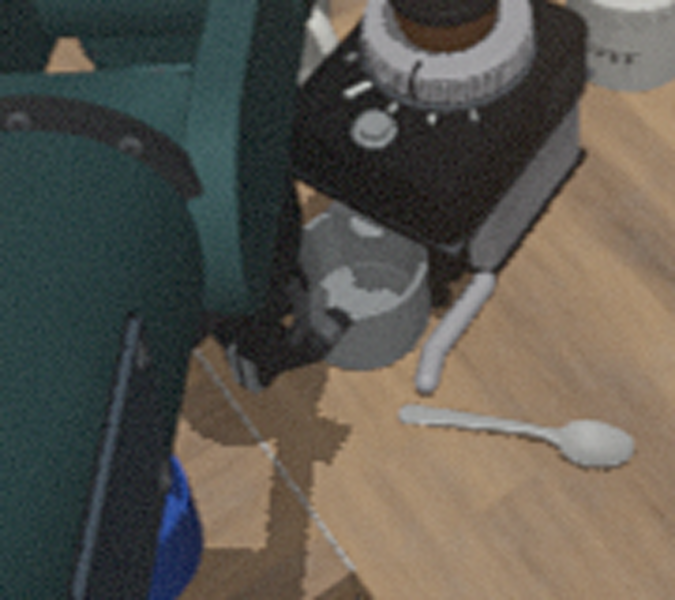

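Run:
```python
from fit import *
p=np.load("g.npy"); o=manip.get_obs()
R=np.array(o["orientation"]);t=np.array(o["ee_pos"])
d=get_image("scene")
S=6;x0,y0,x1,y1=200,270,320,370
im=cv2.resize(d["frame"][:,:,::-1],None,fx=S,fy=S,interpolation=cv2.INTER_CUBIC)
def dot(P,c,r=2):
    for q in proj(d,P,o): cv2.circle(im,tuple(int(v*S+2) for v in q),r,c,-1)
for h in (0,.02,.04): dot([t+R@[x,y,-h] for x in(-.011,.011) for y in (-.011,.011)],[(0,0,255),(0,255,0),(255,0,0)][int(h*50+.1)],4)
c=w(p,(-.098,-.001,0))
for z in (0,.06): dot([c+[.038*np.cos(a),.038*np.sin(a),z] for a in np.arange(0,6.28,.1)],(0,255,255))
cv2.imwrite("pics/s12o.png",im[S*y0:S*y1,S*x0:S*x1])
```

```text
(no output)
```

View pics/s12o.png

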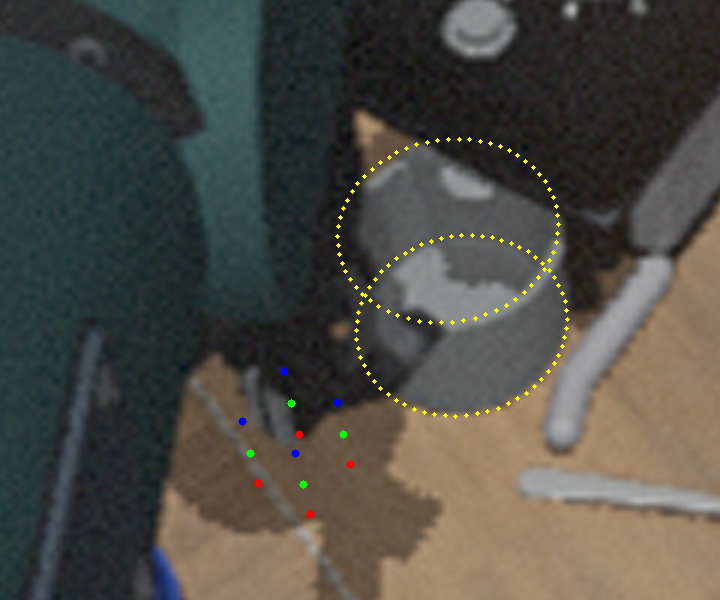

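```bash
python3 -m pendant '0 0 0 0 0 -0.005 0;0 0 0 0 0 -0.01 0;0 0 0 0 0 -0.012 0;0 0 0 0 0 -0.012 0'
python3 -m pendant '0 0 0 0 0 -0.003 0;0 0 0 0 0 -0.005 0;0 0 0 0 0 -0.005 0'
python3 -m pendant '0 0 0 0 0 -0.003 0;0 0 0 0 0 -0.005 0;0 0 0 0 0 -0.005 0'
```

```text
time: 16.05
ee_pos: [0.3842, -0.203, 0.0073]
orientation: [[-0.355, 0.935, -0.001], [0.935, 0.355, 0.001], [0.001, -0.001, -1.0]]
force: [0.5, 0.3, 1.3]
gripper_width: 0.0001
time: 16.3
ee_pos: [0.3844, -0.2031, 0.0025]
orientation: [[-0.355, 0.935, -0.001], [0.935, 0.355, 0.001], [0.001, -0.0, -1.0]]
force: [0.7, -0.8, -0.1]
gripper_width: -0.0001
time: 16.55
ee_pos: [0.3844, -0.2031, -0.0025]
orientation: [[-0.355, 0.935, -0.001], [0.935, 0.355, 0.001], [0.001, -0.0, -1.0]]
force: [0.1, -0.2, -0.5]
gripper_width: -0.0003
```

```bash
python3 -m pendant '0 0 0 0 0 -0.005 0;0 0 0 0 0 -0.009 0;0 0 0 0 0 -0.01 0;0 0 0 0 0 -0.01 0'
python3 -m pendant '0 0 0 0 0 -0.003 0;0 0 0 0 0 -0.006 0;0 0 0 0 0 -0.006 0'
python3 -m pendant '0 0 0 0 0 -0.003 0;0 0 0 0 0 -0.006 0;0 0 0 0 0 -0.006 0'
```

```text
time: 16.88
ee_pos: [0.3842, -0.203, -0.0127]
orientation: [[-0.355, 0.935, -0.001], [0.935, 0.355, 0.001], [0.001, -0.001, -1.0]]
force: [0.2, 0.0, 0.4]
gripper_width: 0.0001
time: 17.13
ee_pos: [0.3843, -0.203, -0.0186]
orientation: [[-0.355, 0.935, -0.001], [0.935, 0.355, 0.001], [0.001, -0.001, -1.0]]
force: [-0.0, -0.1, -1.3]
gripper_width: -0.0001
time: 17.38
ee_pos: [0.3843, -0.203, -0.0247]
orientation: [[-0.355, 0.935, -0.001], [0.935, 0.355, 0.001], [0.001, -0.001, -1.0]]
force: [-0.7, -0.2, 0.4]
gripper_width: -0.0
```

```bash
python3 -m pendant '0 0 0 0 0 -0.002 0;0 0 0 0 0 -0.004 0;0 0 0 0 0 -0.004 0'
python3 -m pendant '0 0 0 0 0 -0.002 0;0 0 0 0 0 -0.004 0;0 0 0 0 0 -0.004 0'
python3 -m pendant '0 0 0 0 0 -0.002 0;0 0 0 0 0 -0.004 0;0 0 0 0 0 -0.004 0'
python3 - <<'E'
from h import *
d=get_image("wrist"); save(d,"pics/w13.png")
d=get_image("scene")
cv2.imwrite("pics/s13z.png",cv2.resize(d["frame"][240:400,180:360,::-1],(675,600),interpolation=cv2.INTER_CUBIC))
E
```

```text
time: 17.63
ee_pos: [0.3845, -0.2031, -0.0284]
orientation: [[-0.355, 0.935, -0.001], [0.935, 0.355, 0.0], [0.001, -0.0, -1.0]]
force: [0.1, 0.7, -0.5]
gripper_width: 0.0001
time: 17.88
ee_pos: [0.3845, -0.2031, -0.0324]
orientation: [[-0.355, 0.935, -0.001], [0.935, 0.355, 0.0], [0.001, -0.0, -1.0]]
force: [-0.5, 0.1, 0.2]
gripper_width: 0.0
time: 18.13
ee_pos: [0.385, -0.2035, -0.0356]
orientation: [[-0.355, 0.935, 0.001], [0.935, 0.355, -0.0], [-0.0, 0.0, -1.0]]
force: [-0.9, 0.2, 3.7]
gripper_width: 0.0001
```

View pics/s13z.png

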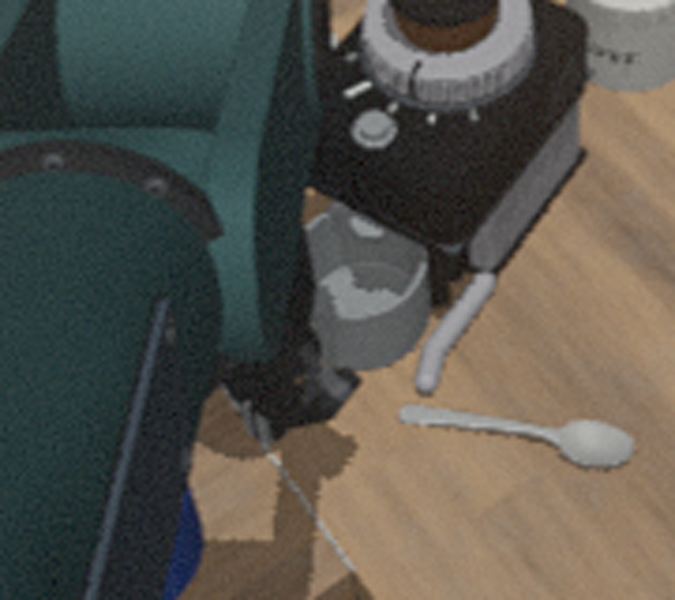

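View pics/w13.png

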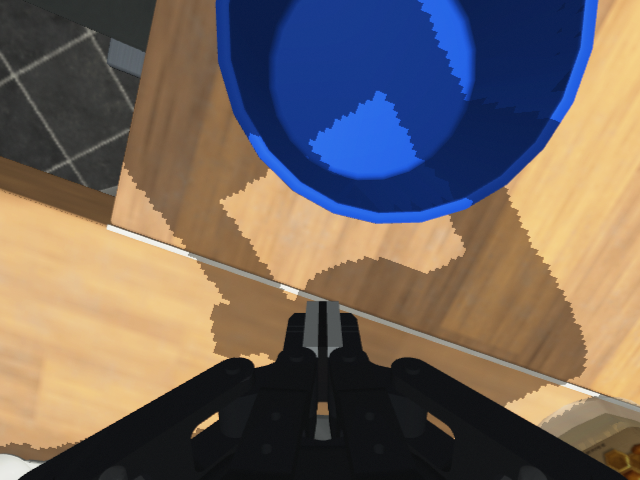

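```bash
python3 -m pendant '0 0 0 0 0 0.015 0;0 0 0 0 0 0.032 0;0 0 0 0 0 0.032 0;0 0 0 0.003 -0.008 0.032 0;0 0 0 0.006 -0.016 0.032 0;0 0 0 0.0085 -0.0224 0.032 0;0 0 0 0.0099 -0.0262 0.032 0;0 0 0 0.0099 -0.0262 0.032 0'
python3 -m pendant '0 0 0 0.0007 -0.0019 0 0;0 0 0 0.0014 -0.0037 0 0;0 0 0 0.0021 -0.0056 0 0;0 0 0 0.0021 -0.0056 0 0'
python3 -m pendant '0 0 0 0.0007 -0.0019 0 0;0 0 0 0.0014 -0.0037 0 0;0 0 0 0.0014 -0.0037 0 0'
```

```text
time: 18.9
ee_pos: [0.3946, -0.2304, -0.0048]
orientation: [[-0.354, 0.935, -0.001], [0.935, 0.354, 0.001], [0.001, -0.001, -1.0]]
force: [0.5, 0.4, 0.1]
gripper_width: -0.0004
time: 19.23
ee_pos: [0.3968, -0.2353, -0.004]
orientation: [[-0.355, 0.935, 0.0], [0.935, 0.355, -0.0], [-0.0, 0.0, -1.0]]
force: [0.2, 0.6, 0.3]
gripper_width: 0.0001
time: 19.48
ee_pos: [0.3978, -0.2369, -0.0041]
orientation: [[-0.355, 0.935, -0.001], [0.935, 0.355, 0.004], [0.004, 0.001, -1.0]]
force: [-0.5, 5.8, 1.8]
gripper_width: -0.0002
```

```bash
python3 -m pendant '0 0 0 0.0007 -0.0019 0 0;0 0 0 0.0011 -0.0028 0 0;0 0 0 0.0011 -0.0028 0 0'
python3 -m pendant '0 0 0 -0.003 0.008 0 0;0 0 0 -0.007 0.0185 0 0;0 0 0 -0.011 0.029 0 0;0 0 0 -0.014 0.037 0.02 0;0 0 0 -0.014 0.037 0.06 0;0 0 0 -0.014 0.037 0.1 0;0 0 0 -0.014 0.037 0.14 0;0 0 0 -0.014 0.037 0.18 0;0 0 0 -0.014 0.037 0.2 0;0 0 0 -0.014 0.037 0.21 0;0 0 0 -0.014 0.037 0.21 0;0 0 0 -0.014 0.037 0.21 0'
python3 - <<'E'
from fit import *
p=np.load("g.npy"); o=manip.get_obs(); print(loc(p,o["ee_pos"]))
d=get_image("wrist"); save(d,"pics/w14.png"); pickle.dump((o,d),open("w14.pkl","wb"))
im=cv2.resize(d["frame"][:,:,::-1],None,fx=4,fy=4,interpolation=cv2.INTER_CUBIC)
def dot(P,c,r=2):
    for q in proj(d,P,o): cv2.circle(im,tuple(int(v*4+1.5) for v in q),r,c,-1)
c=w(p,(-.1,0,0))
for z in (0,.06): dot([c+[.038*np.cos(a),.038*np.sin(a),z] for a in np.arange(0,6.28,.1)],(0,255,255))
dot([[.3431,-.2696,.005]],(0,0,255),4)
dot([w(p,(-.127,y,.008)) for y in(-.065,.065)],(0,0,255),3)
cv2.imwrite("pics/w14o.png",im[4*200:4*345,4*220:4*420])
E
```

```text
time: 19.73
ee_pos: [0.398, -0.2368, -0.0041]
orientation: [[-0.355, 0.935, -0.003], [0.935, 0.355, 0.01], [0.011, 0.001, -1.0]]
force: [-3.2, 12.4, 8.3]
gripper_width: 0.0003
time: 20.73
ee_pos: [0.3847, -0.2041, 0.2048]
orientation: [[-0.355, 0.935, -0.001], [0.935, 0.355, 0.001], [0.001, -0.001, -1.0]]
force: [-0.8, -0.2, -0.3]
gripper_width: 0.0003
[-0.18396053 -0.00018696]
```

View pics/w14o.png

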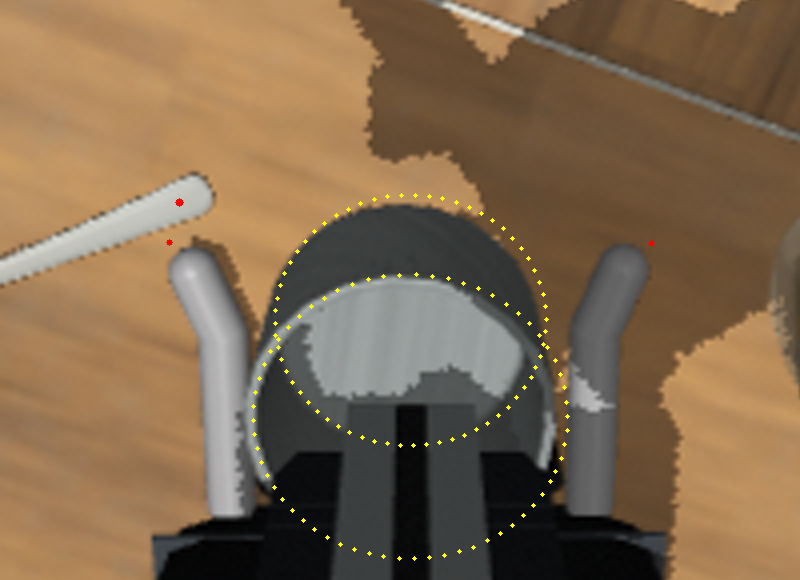

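Run:
```python
import cv2,numpy as np
a=cv2.imread("pics/w14.png")[245:325,270:370].astype(float)
a=np.clip(a*2.0,0,255).astype(np.uint8)
cv2.imwrite("pics/w14b.png",cv2.resize(a,(750,600),interpolation=cv2.INTER_CUBIC))
```

```text
(no output)
```

View pics/w14b.png

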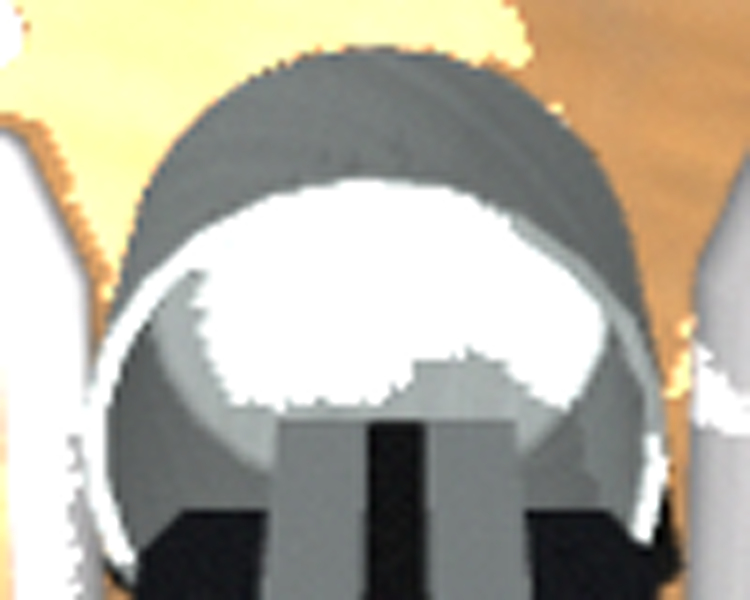

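```bash
python3 -m pendant '0 0 0 0.0019 0.0007 -0.03 0.4;0 0 0 0.0019 0.0007 -0.06 0.4;0 0 0 0.0019 0.0007 -0.09 0.4;0 0 0 0.0019 0.0007 -0.12 0.4;0 0 0 0.0019 0.0007 -0.15 0.4;0 0 0 0.0019 0.0007 -0.18 0.4;0 0 0 0.0019 0.0007 -0.2 0.4;0 0 0 0.0019 0.0007 -0.211 0.4;0 0 0 0.0019 0.0007 -0.211 0.4;0 0 0 0.0019 0.0007 -0.211 0.4'
python3 -m pendant '0 0 0 0.0018 -0.0047 0 0.4;0 0 0 0.0035 -0.0093 0 0.4;0 0 0 0.0053 -0.014 0 0.4;0 0 0 0.0071 -0.0187 0 0.4;0 0 0 0.0089 -0.0234 0 0.4;0 0 0 0.0103 -0.0271 0 0.4;0 0 0 0.0117 -0.0309 0 0.4;0 0 0 0.0124 -0.0327 0 0.4;0 0 0 0.0124 -0.0327 0 0.4'
python3 - <<'E'
from fit import *
p=np.load("g.npy"); o=manip.get_obs(); print(loc(p,o["ee_pos"]))
E
```

```text
time: 21.62
ee_pos: [0.3862, -0.2032, -0.0061]
orientation: [[-0.355, 0.935, -0.002], [0.935, 0.355, 0.002], [0.002, -0.002, -1.0]]
force: [0.7, -0.1, -1.2]
gripper_width: 0.0343
time: 22.37
ee_pos: [0.3997, -0.2371, -0.005]
orientation: [[-0.355, 0.935, 0.0], [0.935, 0.355, -0.0], [-0.0, 0.0, -1.0]]
force: [0.0, 0.5, -0.8]
gripper_width: 0.0339
[-0.14787824  0.00208469]
```

Contact with the V should come near x = -145; continue in small steps.

```bash
python3 -m pendant '0 0 0 0.0007 -0.0019 0 0.4;0 0 0 0.0014 -0.0037 0 0.4;0 0 0 0.0014 -0.0037 0 0.4'
python3 -m pendant '0 0 0 0.0007 -0.0019 0 0.4;0 0 0 0.0011 -0.0028 0 0.4;0 0 0 0.0011 -0.0028 0 0.4'
python3 -m pendant '0 0 0 0.0007 -0.0019 0 0.4;0 0 0 0.0011 -0.0028 0 0.4;0 0 0 0.0011 -0.0028 0 0.4'
python3 - <<'E'
from fit import *
p=np.load("g.npy"); o=manip.get_obs(); print(loc(p,o["ee_pos"]))
E
```

```text
time: 22.62
ee_pos: [0.4005, -0.2392, -0.0053]
orientation: [[-0.355, 0.935, -0.001], [0.935, 0.355, 0.003], [0.003, -0.0, -1.0]]
force: [-0.2, 3.6, 1.3]
gripper_width: 0.0343
time: 22.87
ee_pos: [0.4005, -0.2392, -0.0054]
orientation: [[-0.355, 0.935, -0.004], [0.935, 0.355, 0.008], [0.009, -0.001, -1.0]]
force: [-3.1, 10.9, 7.5]
gripper_width: 0.0343
time: 23.12
ee_pos: [0.4005, -0.2391, -0.0054]
orientation: [[-0.355, 0.935, -0.006], [0.935, 0.355, 0.014], [0.015, -0.001, -1.0]]
force: [-5.6, 18.7, 12.7]
gripper_width: 0.0344
[-0.14567777  0.00213518]
```

```bash
python3 -m pendant '0 0 0 -0.003 0.008 0 0.4;0 0 0 -0.007 0.0185 0 0.4;0 0 0 -0.011 0.029 0 0.4;0 0 0 -0.014 0.037 0.02 0.4;0 0 0 -0.014 0.037 0.06 0.4;0 0 0 -0.014 0.037 0.1 0;0 0 0 -0.014 0.037 0.14 0;0 0 0 -0.014 0.037 0.18 0;0 0 0 -0.014 0.037 0.21 0;0 0 0 -0.014 0.037 0.22 0;0 0 0 -0.014 0.037 0.22 0;0 0 0 -0.014 0.037 0.22 0'
python3 - <<'E'
from fit import *
p=np.load("g.npy"); o=manip.get_obs(); print(o["time"],o["ee_pos"],loc(p,o["ee_pos"]))
d=get_image("wrist"); save(d,"pics/w15.png"); pickle.dump((o,d),open("w15.pkl","wb"))
a=d["frame"][240:340,250:390,::-1].astype(float)
a=np.clip(a*1.7,0,255).astype(np.uint8)
cv2.imwrite("pics/w15b.png",cv2.resize(a,(784,560),interpolation=cv2.INTER_CUBIC))
print(proj(d,w(p,(-.1,0,.06)),o),proj(d,w(p,(-.127,-.065,.008)),o),proj(d,w(p,(-.127,.065,.008)),o))
E
```

```text
time: 24.12
ee_pos: [0.3889, -0.2087, 0.2142]
orientation: [[-0.355, 0.935, -0.0], [0.935, 0.355, 0.0], [0.0, -0.0, -1.0]]
force: [-0.2, 0.1, 0.6]
gripper_width: 0.0
24.1167 [ 0.3888599  -0.20866505  0.21415687] [-0.17825905  0.00208117]
[[319.89980258 295.27428715]] [[260.89619346 252.37418968]] [[379.32175673 252.40574059]]
```

View pics/w15b.png

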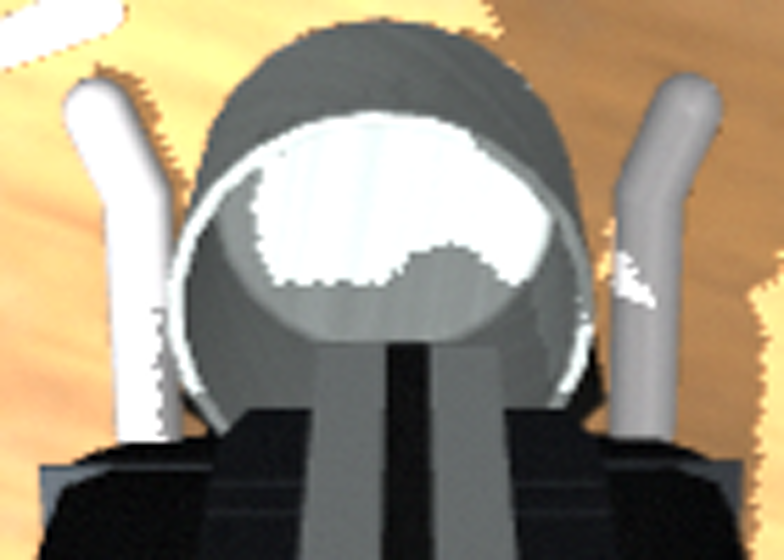

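```bash
python3 -m pendant '0 0 7 -0.002 -0.02 0.01 0;0 0 14 -0.004 -0.04 0.01 0;0 0 21 -0.008 -0.06 0.01 0;0 0 28 -0.012 -0.08 0.01 0;0 0 35 -0.012 -0.1 0.01 0;0 0 42 -0.01 -0.12 0.01 0;0 0 49 -0.008 -0.14 0.01 0;0 0 56 -0.007 -0.155 0.01 0;0 0 63 -0.0066 -0.1637 0.01 0;0 0 65.2 -0.0066 -0.1637 0.01 0;0 0 65.2 -0.0066 -0.1637 0.01 0;0 0 65.2 -0.0066 -0.1637 0.01 0'
python3 - <<'E'
from fit import *
p=np.load("g.npy"); o=manip.get_obs(); print(o["time"],o["ee_pos"],np.round(o["qpos"],2))
d=get_image("wrist"); save(d,"pics/w16.png"); pickle.dump((o,d),open("w16.pkl","wb"))
E
```

```text
time: 25.17
ee_pos: [0.3818, -0.3718, 0.2221]
orientation: [[-0.997, 0.071, -0.003], [0.071, 0.997, 0.004], [0.004, 0.004, -1.0]]
force: [-0.2, 0.3, 0.3]
gripper_width: -0.0003
25.1667 [ 0.38175939 -0.37176125  0.22207134] [-0.88  0.05  1.36  0.    1.74 -2.38]
```

View pics/w16.png

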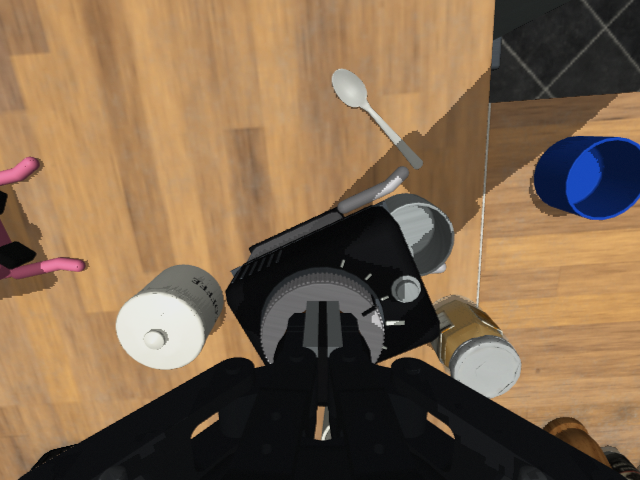

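Run:
```python
from fit import *
p=np.load("g.npy"); o,d=pickle.load(open("w16.pkl","rb"))
R=np.array(o["orientation"]);t=np.array(o["ee_pos"])
S=4;x0,y0=240,180
im=cv2.resize(d["frame"][:,:,::-1],None,fx=S,fy=S,interpolation=cv2.INTER_CUBIC)
def dot(P,c,r=2):
    for q in proj(d,P,o): cv2.circle(im,tuple(int(v*S+1.5) for v in q),r,c,-1)
for z,c in ((.1625,(0,255,0)),(.1425,(0,255,255))): dot([w(p,(.046*np.cos(a),.046*np.sin(a),z)) for a in np.arange(0,6.28,.1)],c)
dot([w(p,(-.071,0,.147))],(0,0,255),4)
cp=w(p,(-.1,0,.06)); dot([cp+[.038*np.cos(a),.038*np.sin(a),0] for a in np.arange(0,6.28,.1)],(0,0,255))
cv2.imwrite("pics/w16o.png",im[S*y0:S*y0+600,S*x0:S*x0+800])
```

```text
(no output)
```

View pics/w16o.png

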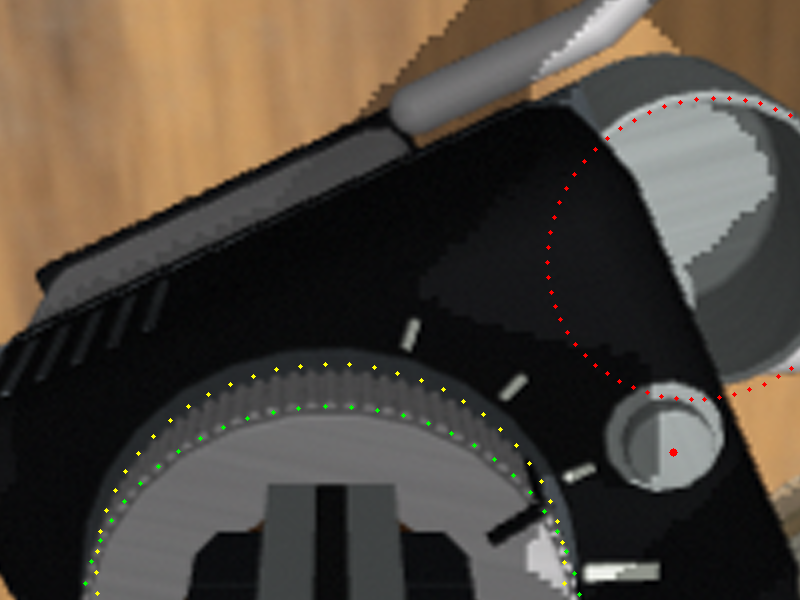

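```bash
python3 -m pendant '0 0 0 0 0 -0.03 0;0 0 0 0 0 -0.06 0;0 0 0 0 0 -0.085 0;0 0 0 0 0 -0.1 0;0 0 0 0 0 -0.109 0;0 0 0 0 0 -0.109 0;0 0 0 0 0 -0.109 0'
python3 -m pendant '0 0 0 0.004 -0.0003 0 0;0 0 0 0.008 -0.0006 0 0;0 0 0 0.0095 -0.0007 0 0;0 0 0 0.0095 -0.0007 0 0'
python3 -m pendant '0 0 0 0.0015 -0.0001 0 0;0 0 0 0.003 -0.0002 0 0;0 0 0 0.003 -0.0002 0 0'
```

```text
time: 25.8
ee_pos: [0.3826, -0.3724, 0.1161]
orientation: [[-0.998, 0.07, -0.0], [0.07, 0.998, 0.0], [0.0, 0.0, -1.0]]
force: [-0.3, 0.1, 0.9]
gripper_width: 0.0001
time: 26.13
ee_pos: [0.3929, -0.3738, 0.1171]
orientation: [[-0.998, 0.069, 0.001], [0.069, 0.998, -0.001], [-0.002, -0.001, -1.0]]
force: [-0.6, -0.5, 0.7]
gripper_width: 0.0004
time: 26.38
ee_pos: [0.3933, -0.3737, 0.1167]
orientation: [[-0.998, 0.07, -0.004], [0.07, 0.998, -0.0], [0.004, -0.0, -1.0]]
force: [-5.8, 1.5, 2.9]
gripper_width: -0.0
```

Run:
```python
import numpy as np
u=lambda a:np.array([np.cos(np.radians(a)),np.sin(np.radians(a))])
for D in (4,8,12,16,20,24,28,31,34,36):
    print(D,np.round(.0541*u(176-D)-.0546*u(176),4))
```

```text
4 [0.0009 0.0037]
8 [0.0015 0.0074]
12 [0.0025 0.0111]
16 [0.0036 0.0147]
20 [0.005  0.0182]
24 [0.0067 0.0216]
28 [0.0086 0.0249]
31 [0.0102 0.0272]
34 [0.0118 0.0295]
36 [0.013 0.031]
```

```bash
python3 -m pendant '0 0 -4 0.0009 0.0037 0 0;0 0 -8 0.0015 0.0074 0 0;0 0 -12 0.0025 0.0111 0 0'
python3 -m pendant '0 0 -4 0.0011 0.0036 0 0;0 0 -8 0.0025 0.0071 0 0;0 0 -12 0.0042 0.0105 0 0'
python3 - <<'E'
from fit import *
p=np.load("g.npy"); o=manip.get_obs(); print(o["time"],o["ee_pos"]-np.array([*p[:2],0]),np.hypot(*(o["ee_pos"][:2]-p[:2])))
d=get_image("wrist"); save(d,"pics/w17.png"); pickle.dump((o,d),open("w17.pkl","wb"))
cv2.imwrite("pics/w17z.png",cv2.resize(d["frame"][170:350,220:460,::-1],(800,600),interpolation=cv2.INTER_CUBIC))
E
```

```text
time: 26.63
ee_pos: [0.395, -0.3626, 0.1166]
orientation: [[-0.96, 0.28, -0.005], [0.28, 0.96, -0.0], [0.005, -0.002, -1.0]]
force: [-8.1, -0.1, 4.2]
gripper_width: -0.0004
time: 26.88
ee_pos: [0.3991, -0.3514, 0.1166]
orientation: [[-0.881, 0.474, -0.005], [0.474, 0.881, 0.001], [0.005, -0.001, -1.0]]
force: [-7.7, 2.3, 5.9]
gripper_width: -0.0001
26.8833 [-0.05113261  0.02462956  0.11663147] 0.05675526061474319
```

View pics/w17z.png

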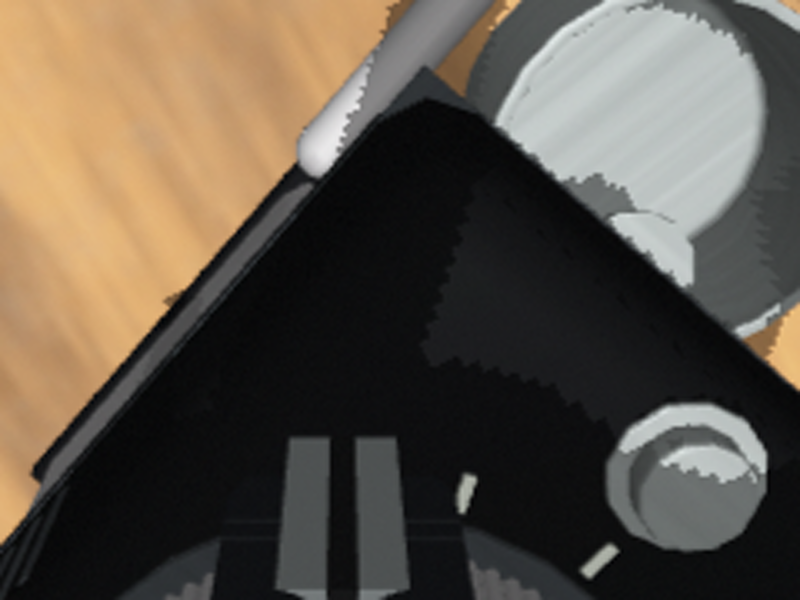

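Run:
```python
import cv2
a=cv2.imread("pics/w17.png")[290:410,300:460]
cv2.imwrite("pics/w17y.png",cv2.resize(a,(800,600),interpolation=cv2.INTER_CUBIC))
```

```text
(no output)
```

View pics/w17y.png

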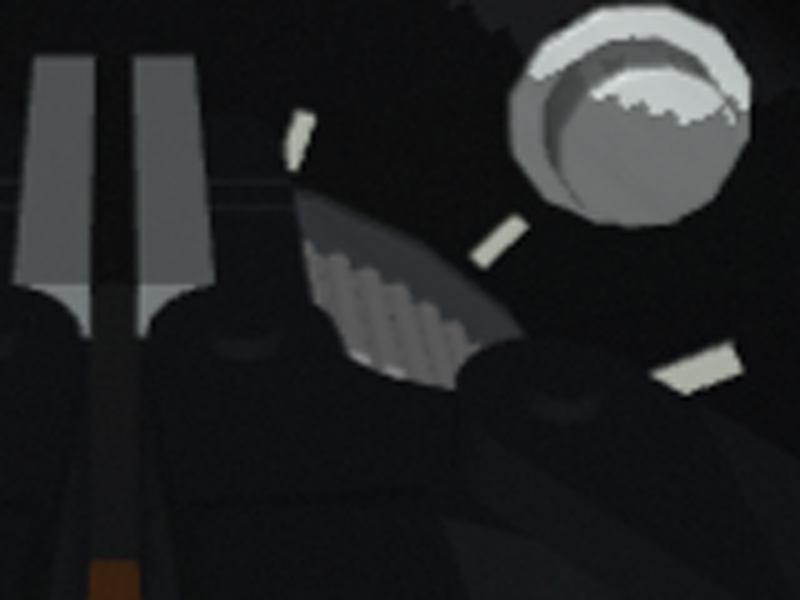

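```bash
python3 - <<'E'
import numpy as np
u=lambda a:np.array([np.cos(np.radians(a)),np.sin(np.radians(a))])
for D in (4,8,11): print(D,np.round(.0541*(u(152-D)-u(152)),4))
print(u(141))
E
python3 -m pendant '0 0 -4 0.0019 0.0033 0 0;0 0 -8 0.0039 0.0064 0 0;0 0 -11 0.0057 0.0086 0 0;0 0 -11 0.0057 0.0086 0 0'
python3 -m pendant '0 0 0 -0.005 0.004 0 0;0 0 0 -0.012 0.0098 0 0;0 0 0 -0.019 0.0155 0.01 0;0 0 0 -0.022 0.018 0.04 0;0 0 0 -0.022 0.018 0.07 0;0 0 0 -0.022 0.018 0.1 0;0 0 0 -0.022 0.018 0.1 0'
python3 - <<'E'
from fit import *
o=manip.get_obs(); print(o["time"],o["ee_pos"])
d=get_image("wrist"); save(d,"pics/w18.png"); pickle.dump((o,d),open("w18.pkl","wb"))
E
```

```text
4 [0.0019 0.0033]
8 [0.004  0.0064]
11 [0.0057 0.0086]
[-0.77714596  0.62932039]
time: 27.27
ee_pos: [0.4054, -0.3414, 0.1166]
orientation: [[-0.776, 0.631, -0.005], [0.631, 0.776, 0.003], [0.006, -0.0, -1.0]]
force: [-6.5, 5.6, 6.2]
gripper_width: -0.0
time: 27.85
ee_pos: [0.3875, -0.3274, 0.2236]
orientation: [[-0.777, 0.629, 0.01], [0.629, 0.777, -0.01], [-0.014, -0.001, -1.0]]
force: [0.0, 0.3, 1.5]
gripper_width: 0.0001
27.85 [ 0.3874613  -0.32736784  0.2235847 ]
```

View pics/w18.png

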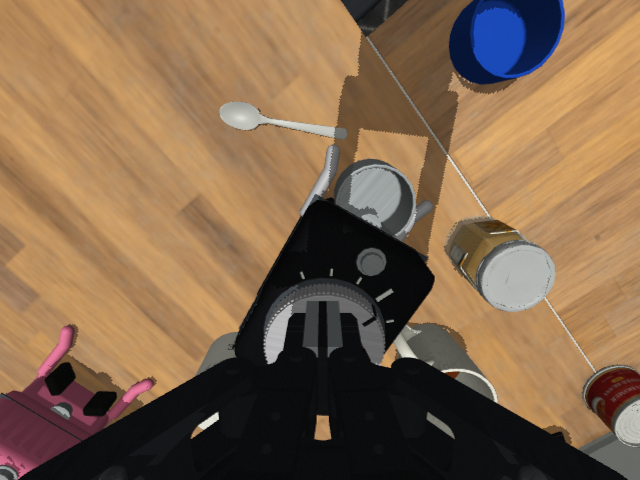

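Run:
```python
import cv2
a=cv2.imread("pics/w18.png")[240:360,260:420]
cv2.imwrite("pics/w18z.png",cv2.resize(a,(800,600),interpolation=cv2.INTER_CUBIC))
```

```text
(no output)
```

View pics/w18z.png

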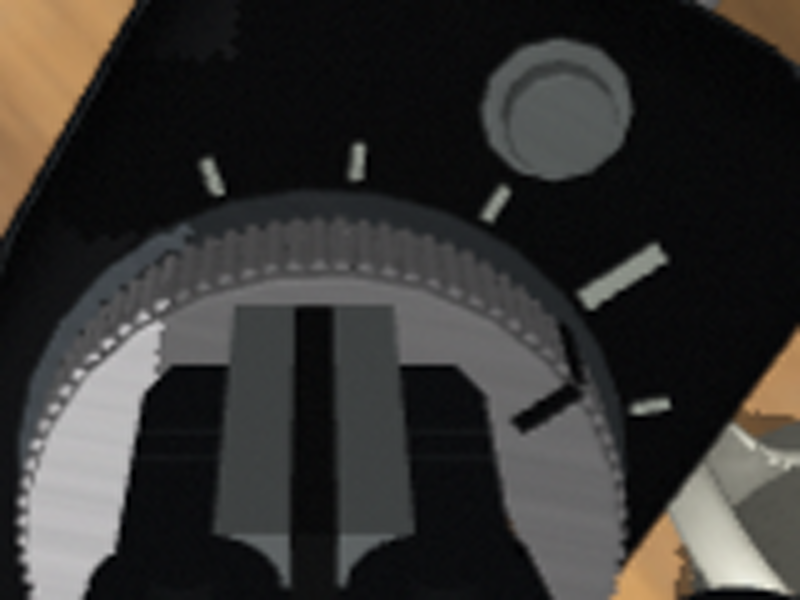

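Run:
```python
from fit import *
p=np.load("g.npy"); o,d=pickle.load(open("w18.pkl","rb"))
Z=lambda x,y:(260+(x-2)/5,240+(y-2)/5)
M={"m0":(212,176),"m1":(357,162),"m2":(495,203),"long":(623,276),"m4":(650,407)}
G={k:onz(d,Z(*v),.14,o) for k,v in M.items()}
E1=[onz(d,Z(*q),.1625,o) for q in [(30,450),(85,370),(165,308),(320,268),(440,288),(540,345),(622,480)]]
A0=dict(m0=-.84,m1=-.42,m2=0,m4=.84)
def res(q):
    r=[1e3*(np.hypot(*loc(q[:3],e))-.0458) for e in E1]
    for k,a in A0.items():
        l=loc(q[:3],G[k]); r+=list(1e3*(l-.053*np.array([-np.cos(a),np.sin(a)])))
    return r
s=least_squares(res,p); q=s.x; print(q,p,np.round(s.fun,1))
for n,uv,z in [("ptr_out",(577,386),.1625),("ptr_in",(520,424),.1625),("ptr_bot",(564,328),.1425),("long",M["long"],.14),("button",(562,118),.147),("collar",(557,108),.142)]:
    P=onz(d,Z(*uv),z,o); l=loc(q,P); print(n,np.round(l*1e3,1),round(np.hypot(*l)*1e3,1),round(np.arctan2(l[1],-l[0]),3),np.round(P,4))
```

```text
[ 0.45033224 -0.37616901 -1.20216483] [ 0.45023926 -0.37603648 -1.20762528] [ 0.3 -0.3 -0.2  0.1  0.1  0.2 -0.1  0.  -0.4  0.  -0.2 -0.1 -0.   0.1
  0.6]
ptr_out [-41.8  18.5] 45.7 0.417 [ 0.4525 -0.3305  0.1625]
ptr_in [-32.4  14.7] 35.5 0.425 [ 0.4523 -0.3407  0.1625]
ptr_bot [-41.2  19.7] 45.7 0.445 [ 0.4538 -0.3306  0.1425]
long [-52.5  23.8] 57.6 0.425 [ 0.4536 -0.3186  0.14  ]
button [-71.9  -0.9] 71.9 -0.012 [ 0.4236 -0.3094  0.147 ]
collar [-71.6  -0.8] 71.6 -0.011 [ 0.4238 -0.3097  0.142 ]
```

```bash
python3 -m pendant '0 0 -7 0.01 0.005 0 0;0 0 -14 0.02 0.01 0 0;0 0 -21 0.03 0.014 0 0;0 0 -28 0.0365 0.0175 0 0;0 0 -30.2 0.0365 0.0175 0 0;0 0 -30.2 0.0365 0.0175 -0.03 0;0 0 -30.2 0.0365 0.0175 -0.06 0;0 0 -30.2 0.0365 0.0175 -0.075 0;0 0 -30.2 0.0365 0.0175 -0.08 0;0 0 -30.2 0.0365 0.0175 -0.08 0'
python3 - <<'E'
from fit import *
p=np.load("g.npy");o=manip.get_obs(); print(o["time"],o["ee_pos"],loc(p,o["ee_pos"]))
d=get_image("wrist"); save(d,"pics/w19.png")
E
```

```text
time: 28.73
ee_pos: [0.4205, -0.3065, 0.1329]
orientation: [[-0.355, 0.935, -0.004], [0.935, 0.355, 0.004], [0.005, -0.002, -1.0]]
force: [0.0, -0.0, -0.7]
gripper_width: -0.0
28.7333 [ 0.42046807 -0.30645223  0.13292472] [-0.07562155 -0.00311024]
```

View pics/w19.png

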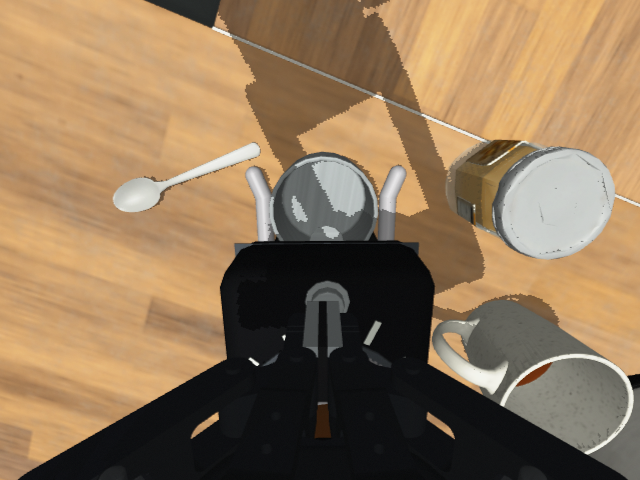

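```bash
python3 -m pendant '0 0 0 0.003 -0.003 -0.006 0;0 0 0 0.003 -0.003 -0.012 0;0 0 0 0.003 -0.003 -0.017 0;0 0 0 0.003 -0.003 -0.019 0;0 0 0 0.003 -0.003 -0.019 0'
python3 -m pendant '0 0 0 0 0 -0.002 0;0 0 0 0 0 -0.003 0;0 0 0 0 0 -0.003 0'
python3 -m pendant '0 0 0 0 0 -0.001 0;0 0 0 0 0 -0.002 0;0 0 0 0 0 -0.002 0'
```

```text
time: 29.2
ee_pos: [0.4247, -0.3106, 0.1164]
orientation: [[-0.355, 0.935, -0.001], [0.935, 0.355, 0.001], [0.001, -0.0, -1.0]]
force: [-0.3, 0.0, -0.6]
gripper_width: -0.0
time: 29.45
ee_pos: [0.4249, -0.3108, 0.1139]
orientation: [[-0.355, 0.935, 0.0], [0.935, 0.355, 0.0], [0.0, 0.0, -1.0]]
force: [-0.8, 0.5, -0.5]
gripper_width: 0.0002
time: 29.7
ee_pos: [0.4249, -0.3107, 0.1118]
orientation: [[-0.355, 0.935, -0.0], [0.935, 0.355, 0.0], [0.0, -0.0, -1.0]]
force: [0.9, -0.0, 0.2]
gripper_width: 0.0003
```

```bash
python3 -m pendant '0 0 0 0 0 -0.001 0;0 0 0 0 0 -0.002 0;0 0 0 0 0 -0.002 0'
python3 -m pendant '0 0 0 0 0 -0.001 0;0 0 0 0 0 -0.002 0;0 0 0 0 0 -0.002 0'
python3 -m pendant '0 0 0 0 0 -0.001 0;0 0 0 0 0 -0.002 0;0 0 0 0 0 -0.002 0'
```

```text
time: 29.95
ee_pos: [0.425, -0.3109, 0.1103]
orientation: [[-0.355, 0.935, 0.0], [0.935, 0.355, -0.0], [-0.0, 0.0, -1.0]]
force: [-0.2, 1.0, 2.4]
gripper_width: -0.0004
time: 30.2
ee_pos: [0.425, -0.3109, 0.1083]
orientation: [[-0.355, 0.935, 0.0], [0.935, 0.355, -0.0], [-0.0, 0.0, -1.0]]
force: [-1.4, 0.7, 3.2]
gripper_width: -0.0001
time: 30.45
ee_pos: [0.4251, -0.3109, 0.1074]
orientation: [[-0.355, 0.935, 0.001], [0.935, 0.355, -0.001], [-0.001, 0.001, -1.0]]
force: [-2.7, 1.9, 8.0]
gripper_width: 0.0003
```

```bash
python3 -m pendant '0 0 0 0 0 -0.001 0;0 0 0 0 0 -0.001 0'
python3 -m pendant '0 0 0 0 0 0.004 0;0 0 0 0 0 0.01 0;0 0 0 0 0 0.03 0;0 0 0 0 0 0.06 0;0 0 0 0 0 0.09 0;0 0 0 -0.005 0.012 0.12 0;0 0 0 -0.012 0.035 0.15 0;0 0 0 -0.02 0.055 0.17 0;0 0 0 -0.025 0.07 0.19 0;0 0 0 -0.025 0.07 0.2 0;0 0 0 -0.025 0.07 0.2 0;0 0 0 -0.025 0.07 0.2 0'
python3 - <<'E'
from fit import *
p=np.load("g.npy");o=manip.get_obs(); print(o["time"],o["ee_pos"],loc(p,o["ee_pos"]))
d=get_image("wrist"); save(d,"pics/w20.png"); pickle.dump((o,d),open("w20.pkl","wb"))
cv2.imwrite("pics/w20z.png",cv2.resize(d["frame"][180:340,230:430,::-1],(750,600),interpolation=cv2.INTER_CUBIC))
E
```

```text
time: 30.62
ee_pos: [0.4251, -0.3109, 0.1073]
orientation: [[-0.355, 0.935, 0.001], [0.935, 0.355, -0.001], [-0.001, 0.001, -1.0]]
force: [-4.1, 3.5, 12.1]
gripper_width: -0.0001
time: 31.62
ee_pos: [0.4002, -0.2414, 0.3043]
orientation: [[-0.355, 0.935, -0.0], [0.935, 0.355, -0.0], [-0.0, -0.0, -1.0]]
force: [-0.4, -1.0, -0.9]
gripper_width: 0.0
31.6167 [ 0.40021414 -0.24139414  0.3043216 ] [-0.14363124  0.00106814]
```

View pics/w20z.png

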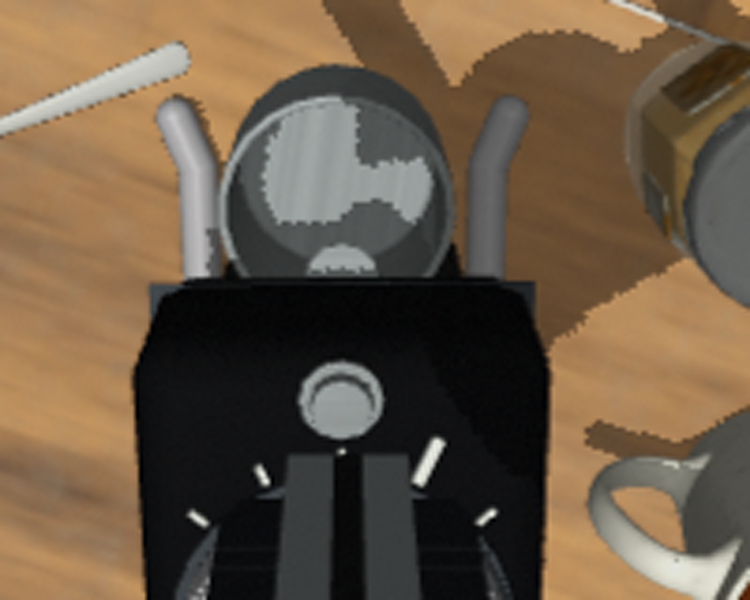

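View pics/w20.png

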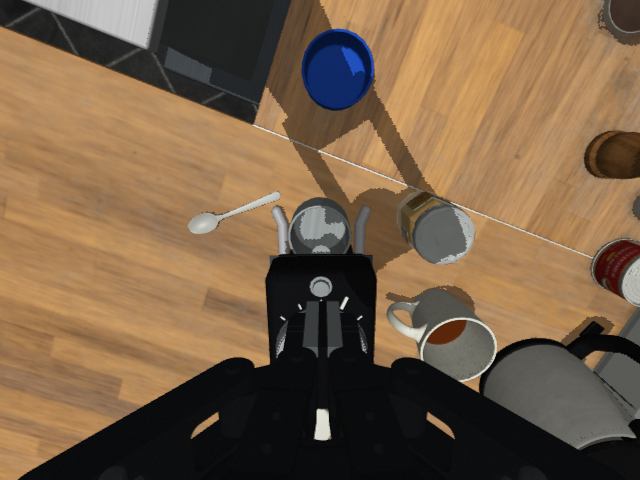

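```bash
python3 -m pendant '0 0 0 -0.005 0.04 0.02 0;0 0 0 -0.01 0.08 0.03 0;0 0 0 -0.02 0.12 0.04 0;0 0 0 -0.02 0.16 0.04 0;0 0 0 -0.02 0.2 0.04 0;0 0 0 -0.02 0.24 0.04 0;0 0 0 -0.02 0.27 0.04 0;0 0 0 -0.02 0.28 0.04 0;0 0 0 -0.02 0.28 0.04 0;0 0 0 -0.02 0.28 0.04 0'
python3 - <<'E'
from fit import *
o=manip.get_obs(); print(o["time"])
d=get_image("top"); a=d["frame"][150:310,150:350,::-1]; e=get_image("scene"); b=e["frame"][205:385,180:380,::-1]
cv2.imwrite("pics/t21.png",cv2.resize(a,(750,600),interpolation=cv2.INTER_CUBIC)); cv2.imwrite("pics/s21.png",cv2.resize(b,(660,594),interpolation=cv2.INTER_CUBIC))
E
```

```text
time: 32.5
ee_pos: [0.3801, 0.039, 0.3431]
orientation: [[-0.356, 0.935, -0.004], [0.935, 0.356, -0.0], [0.001, -0.004, -1.0]]
force: [0.4, -0.2, 0.0]
gripper_width: -0.0001
32.5
```

View pics/t21.png

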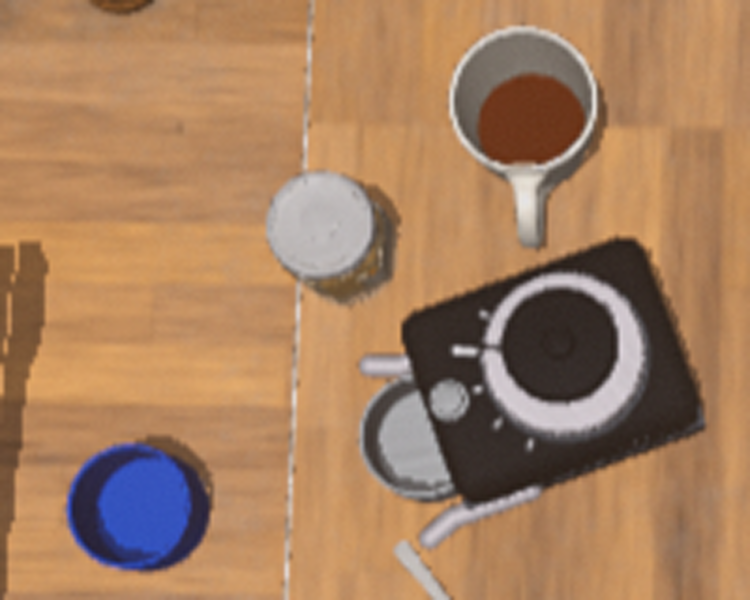

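View pics/s21.png

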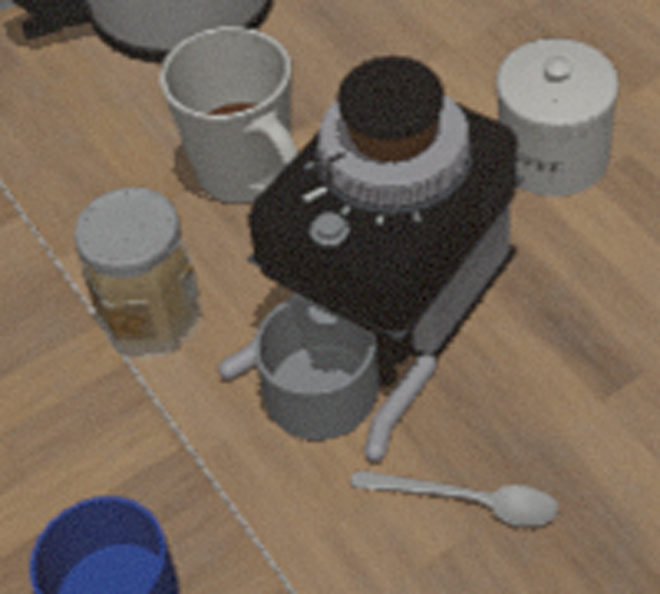

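```bash
python3 -c "
from plant import manip
print(manip.sign_off())"
```

```text
the job is handed in; nothing more can be done
None
```

The cup is home under the chute, the ring is on the long mark and the start button has been pressed and released. I handed the job in at about 32.5 s of the 64 s allowed.

**What I did**
- **Cup:** I slid it in with the fingertips, then pressed it home three times. It stopped dead each time, at about 12 to 19 N. The last two presses put its centre within about 1 mm of the home point along the push direction.
- **Ring:** I turned it clockwise with a fingertip on the knurled side at about 6 to 9 N. Before the press, the pointer measured 0.42 rad from the ring's front line, against 0.425 rad for the long mark.
- **Button:** I pressed it until it bottomed, about 4 mm of travel at 8 to 12 N, then let it up.

**Last checks:** The final top and scene pictures show the pointer on the long mark, the button up and the cup upright under the chute. The spoon, jar, mug and blue cup appear unmoved, and the arm is clear of everything.

**What disagreed**
- **Fingertip height:** The real fingertips sit about 35 mm above the reported tool point. I found this by touching the worktop, after the fingers had twice gone over or into the cup instead of pushing it. Measured against the pictures, the cup had not moved noticeably either time. I corrected for the offset before the last two cup presses, the ring and the button.
- **Cup centring:** Wrist pictures put the cup 1 to 2 mm to one side of the bay's centre line. An off-centre press at 19 N did not shift it, so I took it as seated on both rests, but I could not confirm this directly.
- **Ring start position:** The ring's starting position looked between two clicks, about 0.67 rad, rather than in one.

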